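Monitor and bottle swapped back, monitor standing

TASK

The handheld monitor was laid on the green mat and the gel bottle was left on the monitor's blue mat: swap them back (the grey mat is free to put one aside). The monitor must end standing upright by itself on its orange foot end in the middle of the blue mat, its screen facing the side with the white stripe, and the bottle must end standing in the middle of the green mat. Keep the bottle upright all the time, do not drop the monitor or let it fall over, and leave the other things where they are.

Things in the scene. Friction and masses are not known exactly. Their poses are not given: they have to be found in the camera images.
- monitor_center (a point): Centre of the handheld monitor: flat white rigid box 150 mm long, 60 wide, 28 thick, about 0.3 kg, evenly spread, one end orange (the foot). Starts lying screen up on the green mat. Axes: x along its length from foot to top end, y across its width, z out of the black screen. Its plain parallel long sides, 60 mm apart, can be gripped. Standing, its x points up and its centre is 75 mm above the mat.
- monitor_foot (a point): Middle of the monitor's orange foot end face (60 x 28 mm), 75 mm from its centre; same axes as the centre. Standing on this face the monitor tips over if leant by about 10 degrees.
- bottle_center (a point): Centre (half-way up) of the gel bottle: white round bottle with a red label and a red cap, 145 mm tall, about 0.25 kg, z up along its axis. Straight sides of 56 mm diameter from its foot to 118 mm up, then a shoulder and a cap 30 mm across. It starts standing on the blue mat.
- blue_center (a point): Centre of the top of the blue mat, the monitor's place: fixed square 120 x 120 mm, 3 mm thick, flat. x and y along its sides; the white stripe runs along its -x side, which faces roughly the robot's side of the table (world -x, within 25 degrees).
- blue_front (a point): Middle of the blue mat's edge at the white stripe, 60 mm from its centre.
- green_center (a point): Centre of the top of the green mat, the bottle's place: fixed, 180 mm along its x, 120 mm along its y, 3 mm thick, flat.
- grey_center (a point): Centre of the top of the grey mat, empty at the start: fixed square 120 x 120 mm, 3 mm thick, flat.
- tape_center (a point): Centre of a bystander: blue roll of bandage tape lying flat, 76 mm across, 30 mm high.
- carton_center (a point): Centre of a bystander: white and red medicine carton lying flat, 55 x 100 x 32 mm high.
- thermometer_center (a point): Centre of a bystander: flat white and blue thermometer, 120 mm long (along its x), 14 mm high.
Mind the look-alikes: they are no part of the job. Of the things that look like the part that bears blue_center, the larger one is meant. Leave any pink look-alike of the part that bears bottle_center alone.

How it is judged:
By the outcome, as a careful person would: the job done as asked, in the order asked, and still so for the second after the job is handed in, with the robot touching nothing.
It also fails if it takes over 72 s, if anything falls off the work surface, if the arm or the gripper's body presses on something with over 40 N, if the wrist force passes 120 N, or if a joint passes its speed limit or range.

ROBOT

A 6-joint arm with a two-finger parallel gripper is mounted at the origin on the work surface. World frame = base frame: x ahead of the robot, y to its left, z up, the work surface at z = 0. Lengths are in m, angles in rad, forces in N, time in s.
With the tool pointing down it reaches from about 0.375 to 0.9 m from the base axis. Payload 3.1 kg.
Tool frame: the origin (TCP) lies midway between the tips of the shut fingers; the grasp point (between the pads) lies 19 mm behind it; z points along the fingers, y is the direction in which the jaws open and shut (so a half turn about z gives the same grasp; the last joint's range is limited). The gripper opens to 85 mm and grips with 20 to 120 N. Pads are 22 mm wide; open, the fingers measure 114 mm over their backs; the gripper's body (76 mm by 85 mm) begins 54 mm behind the grasp point. The pads swing forward as they close: fully open they stand 13 mm farther back than shut.
Start: joints at [1.016, 0.527, 1.433, -0, 1.181, -0.178], TCP at [0.23, 0.581, 0.231] pointing down, gripper open.
Joint ranges: [-3.08, 3.08], [-0.75, 2.2], [0.22, 2.44], [-1.43, 4.57], [0, 2.65], [-2.85, 2.85]. Speed limits (rad/s): [2.79, 2.79, 3.14, 3.14, 3.14, 3.14].

INTERFACE

Orientations are given as a unit quaternion [x, y, z, w].
In Python, from station import manip gives the robot as it stands.
- The arm moves only by the tool servo_tool, never from a script. Its argument "motion" is a list of rows, each a list of 7 numbers: the shift along the tool's x, y, z in mm, then the turn, a rotation vector about the tool's x, y, z in rad, then the opening, from -1 (shut) to 1 (fully open), so that 0 is half open. In form: [[x, y, z, rx, ry, rz, hand], ...]. A call has 1 to 12 rows; each row shifts and turns the pose as measured when the row begins, along the tool's axes as they then stand; what a row does not reach is not made up. A row lasts 1/12 s, in which the tool goes at most 41.7 mm and 7.16 degrees, less where a joint would pass 70% of its speed; a pose out of reach is approached as far as the arm can. A call with a gripper value outside its range is refused whole. The fingers move at their own pace and stop on an object; "grip_force" is the grip in N (left out, the last holds). Time passes only in rows, so rows that do not move let the fingers close. It gives the time, the measured TCP pose, the force and the opening at its end, in the units of the state.
- manip.sense(): the state, without advancing time (a new reading comes with each control period).
- manip.snapshot(name): name is "scene" or "top" or "wrist"; returns a dict with "frame" (384x512x3 uint8, red, green, blue), "mtx" (3x3 intrinsics, pixels), "world_from_camera" (4x4, takes a point from camera to world coordinates). Camera axes: x right, y up, looking along -z (the intrinsics and any distortion apply to the point x, -y, -z); pixel columns grow to the right and rows downward; lengths in m; the calibration is good to about 2 mm. A picture is of the moment at which its call begins. There is no depth.
- manip.sign_off(): hands the job in, once; it reports no verdict.
The state is a dict: "t": time; "q": joint angles; "qd": joint speeds; "tau": joint torques, N m; "tcp_pos": TCP position; "tool_rot": TCP orientation; "force": force on the tool from outside, world axes, zero at the start; "ft_torque": the same for the moment, N m; "finger_gap": opening from 0.0 (shut) to 1.0 (fully open).
Only numpy, scipy, OpenCV 4.12 (cv2) and the standard library are available. Lean on these libraries where they do the work, as an engineer would, in place of code of your own. Each camera call takes 0.05 s, during which the arm holds its last target.

## Working session

There is one attempt and no reset: what is moved stays moved. The work goes in short steps, Python scripts to look and compute and a tool call to move; the robot and the scene stay as the last step left them, time stands still between calls to the robot, and variables do not carry over. Pictures are saved under pics/ and viewed, and the job is handed in when it is done.

Besides the shell and the picture viewer there is one more tool, called after "Emit:" as name(argument=value, ...), one argument or row to a line, values as JSON. servo_tool: Moves the arm, as the interface text tells. Its arguments: {"type":"object","properties":{"motion":{"type":"array"},"grip_force":{"type":"number"}},"required":["motion"]}

```bash
ls; mkdir -p pics; python3 - <<'E'
from station import manip
import cv2, numpy as np, pickle
print(manip.sense())
for n in ["scene","top","wrist"]:
    s=manip.snapshot(n); pickle.dump(s,open(f"pics/{n}0.pkl","wb"))
    cv2.imwrite(f"pics/{n}0.png",cv2.cvtColor(s["frame"],cv2.COLOR_RGB2BGR)); print(n,s.keys(),s["mtx"],s["world_from_camera"].round(3))
E
```

```text
pics
{'t': 0.0, 'q': array([ 1.01551449e+00,  5.28422705e-01,  1.43390023e+00,  1.34569166e-05,
        1.18137910e+00, -1.78473146e-01]), 'qd': array([-0.00039086, -0.00095642,  0.00020221, -0.00251625,  0.00165173,
       -0.00024358]), 'tau': array([-9.33704396e-04, -4.42351449e+01, -1.78026670e+01, -1.99870015e-04,
        8.47806805e-03,  2.53084742e-06]), 'tcp_pos': array([0.22954691, 0.58056069, 0.23036097]), 'tool_rot': array([ 1.87294129e-01,  9.82303312e-01, -9.82274451e-04, -3.84129342e-04]), 'force': array([ 0.58338668, -0.28407173, -0.39023593]), 'ft_torque': array([-0.01155655, -0.05939941,  0.02812262]), 'finger_gap': 0.9993628973223551}
scene dict_keys(['frame', 'mtx', 'world_from_camera']) [[362.35017937   0.         253.44404775]
 [  0.         362.35017937 185.90406202]
 [  0.           0.           1.        ]] [[-0.384 -0.794  0.471  0.947]
 [ 0.923 -0.325  0.205  0.14 ]
 [-0.01   0.514  0.858  0.887]
 [ 0.     0.     0.     1.   ]]
top dict_keys(['frame', 'mtx', 'world_from_camera']) [[426.47169551   0.         254.16274762]
 [  0.         426.47169551 192.58669368]
 [  0.           0.           1.        ]] [[ 0.01   0.983 -0.181  0.259]
 [-1.     0.013  0.016 -0.042]
 [ 0.018  0.181  0.983  1.281]
 [ 0.     0.     0.     1.   ]]
wrist dict_keys(['frame', 'mtx', 'world_from_camera']) [[303.76328349   0.         249.88893815]
 [  0.         303.76328349 187.35473887]
 [  0.           0.           1.        ]] [[ 0.369 -0.888 -0.276  0.159]
 [ 0.93   0.351  0.111  0.609]
 [-0.002 -0.297  0.955  0.373]
 [ 0.     0.     0.     1.   ]]
```

View pics/scene0.png

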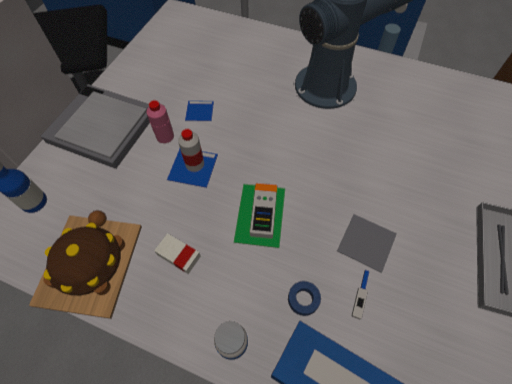

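View pics/top0.png

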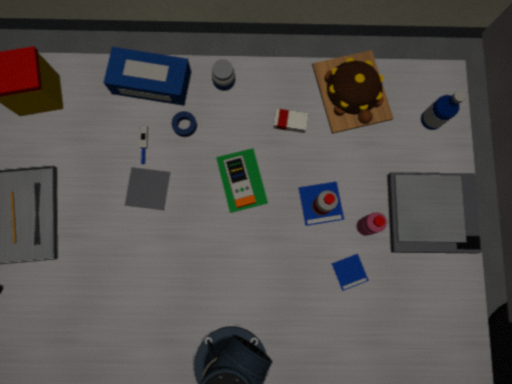

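View pics/wrist0.png

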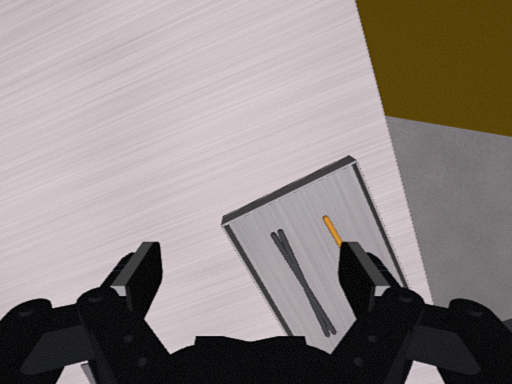

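The scene view shows these candidates:
- **Bottles:** white with red label at scene (192,150) / top (326,203), which is the one. The pink look-alike is at scene (160,122) / top (372,223). The blue bottle at scene (20,190) is not relevant.
- **Blue mats:** the larger one at scene (193,168) / top (321,203) is the one. The small one is at scene (200,110) / top (350,272).
- **Monitor:** on the green mat at scene (263,210) / top (240,180), orange foot toward the robot.

Next I measure them and make a close crop.

```bash
cat > h.py <<'E'
import cv2, numpy as np, pickle
from scipy.spatial.transform import Rotation as R
def ray(s,uv):
    K=s["mtx"];T=s["world_from_camera"]
    d=np.linalg.inv(K)@np.array([uv[0],uv[1],1.]); d=np.array([d[0],-d[1],-d[2]])
    return T[:3,3],T[:3,:3]@d
def cast(s,uv,z):
    o,d=ray(s,uv); return o+d*(z-o[2])/d[2]
def proj(s,p):
    T=s["world_from_camera"];c=T[:3,:3].T@(np.asarray(p)-T[:3,3]);c=np.array([c[0],-c[1],-c[2]]);u=s["mtx"]@c;return u[:2]/u[2]
def tri(s1,u1,s2,u2):
    o1,d1=ray(s1,u1);o2,d2=ray(s2,u2);d1=d1/np.linalg.norm(d1);d2=d2/np.linalg.norm(d2)
    A=np.c_[d1,-d2];x=np.linalg.lstsq(A,o2-o1,rcond=None)[0];p,q=o1+d1*x[0],o2+d2*x[1];return (p+q)/2,np.linalg.norm(p-q)
def hsv(s): return cv2.cvtColor(s["frame"],cv2.COLOR_RGB2HSV)
def blobs(m,amin=30):
    cs,_=cv2.findContours(m.astype(np.uint8)*255,cv2.RETR_EXTERNAL,cv2.CHAIN_APPROX_NONE)
    return sorted([c for c in cs if cv2.contourArea(c)>amin],key=cv2.contourArea,reverse=True)
def rect(s,c,z):
    P=np.array([cast(s,p[0],z)[:2] for p in c]);(cx,cy),(w,h),a=cv2.minAreaRect((P*1000).astype(np.float32))
    return np.round([cx,cy,w,h,a],1)
def save(s,name,box=None,k=1):
    f=cv2.cvtColor(s["frame"],cv2.COLOR_RGB2BGR)
    if box: f=f[box[1]:box[3],box[0]:box[2]]
    cv2.imwrite(f"pics/{name}.png",cv2.resize(f,None,fx=k,fy=k,interpolation=cv2.INTER_CUBIC))
E
python3 - <<'E'
from h import *
for n in ["scene","top"]:
    s=pickle.load(open(f"pics/{n}0.pkl","rb"));H=hsv(s);h,S,v=[H[...,i].astype(int) for i in range(3)]
    print(n)
    for nm,m,z in [("blue",(h>105)&(h<125)&(S>150)&(v>60),.003),("green",(h>50)&(h<80)&(S>120)&(v>40),.003),("orange",(h>6)&(h<20)&(S>170)&(v>150),.017),("red",((h<5)|(h>174))&(S>180)&(v>80),.145),("grey",(S<25)&(v>60)&(v<125),.003)]:
        for c in blobs(m)[:8]:
            M=c.reshape(-1,2); print(nm,M.mean(0).round(1),cv2.contourArea(c),rect(s,c,z))
s=pickle.load(open("pics/scene0.pkl","rb"));save(s,"c1",(140,85,300,255),4)
s=pickle.load(open("pics/top0.pkl","rb"));save(s,"c2",(120,110,400,300),2.8)
E
```

```text
scene
blue [328.3 362.6] 2758.0 [840.7 278.8 244.7 130.3  81.5]
blue [192.7 169.1] 747.0 [ 467.4 -263.6  116.1  116.4   10.2]
blue [ 10.5 181.8] 472.0 [ 712.2 -721.3  102.1   66.2   42.5]
blue [199.3 111.1] 359.0 [ 263.2 -345.5   73.7   81.2   22.1]
blue [364.6 279. ] 41.0 [603.6 283.9  43.7   8.2   1.8]
green [260.6 218.4] 1195.0 [536.5 -20.9 177.2 117.5  15.2]
orange [265.4 187.1] 99.5 [459.2 -35.4  19.6  58.4  20.8]
red [183.7 256.1] 190.0 [ 757.8 -108.3   21.9   46.8   81.8]
red [186.4 133.6] 57.5 [ 457.6 -261.3   27.7   24.7   46.2]
red [153.4 104.7] 49.5 [ 401.1 -394.6   26.1   25.6   22.1]
grey [ 66.4 108.7] 12950.0 [ 336.6 -865.   995.6  693.5   24.3]
grey [ 84.7 351.2] 10774.5 [ 1.0361e+03 -2.5380e+02  1.7850e+02  5.8820e+02  3.0000e-01]
grey [443.8  39.4] 6633.0 [-4.918e+02  3.067e+02  5.073e+02  5.323e+02  5.000e-01]
grey [494.6 260.1] 3660.0 [415.4 567.1 307.   89.4   2.6]
grey [367.  242.7] 2024.5 [505.7 265.2 122.1 124.2  83.7]
grey [251.3  11. ] 1870.0 [-337.5 -397.1  630.4  273.3   83.6]
grey [231.4 345.9] 930.0 [856.   36.3  84.4  75.6  22.5]
grey [192.8 144.8] 89.5 [ 393.3 -300.8   46.1   82.5   87.5]
top
blue [145.7  70.6] 2661.5 [888.  289.4 245.7 124.6  81.2]
blue [320.6 202.5] 1157.5 [ 466.4 -265.6  114.2  115.4    9.9]
blue [348.9 270.1] 603.5 [ 265.3 -346.1   71.    80.9   20.9]
green [241.3 180. ] 2053.0 [534.5 -23.5 176.9 116.   15.1]
red [17.3 69.5] 1407.0 [815.9 614.1 125.1 104.7  10.6]
red [282.8 117.9] 98.0 [ 683.1 -138.4   21.    46.3   82.1]
red [379.1 220.7] 82.0 [ 396.2 -398.5   29.4   27.1   18.9]
red [329.  198.4] 63.0 [ 455.  -262.5   24.8   24.7    0.8]
grey [238.8 188.7] 139933.5 [ 4.8510e+02 -1.0400e+01  1.0722e+03  1.4906e+03  3.0000e-01]
grey [145.5  70. ] 593.0 [889.1 289.4 137.2  51.9  81.5]
grey [344.1  49.4] 60.0 [ 975.4 -351.9   37.2   47.8   18. ]
grey [363.6  46.6] 52.0 [ 984.7 -415.    26.    67.1   21.9]
```

View pics/c1.png

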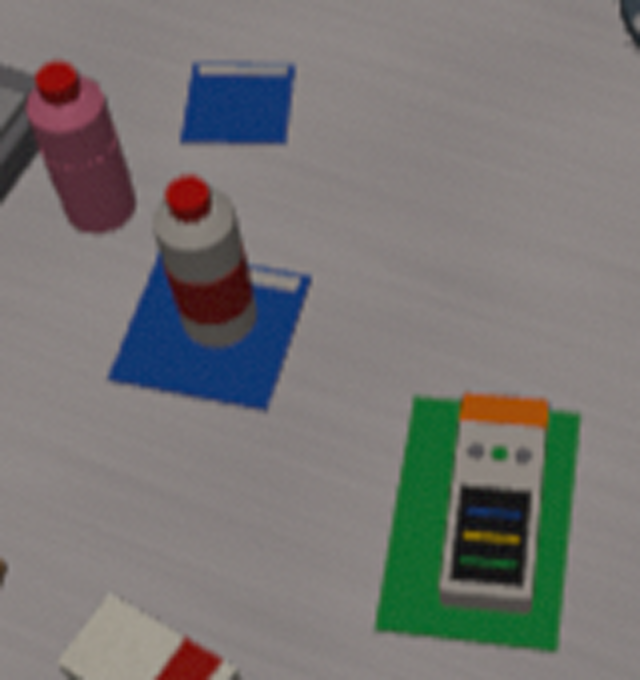

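View pics/c2.png

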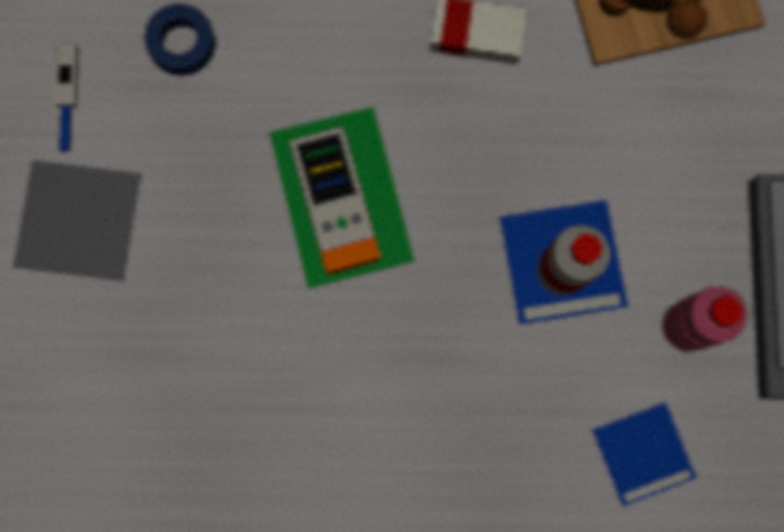

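Measured so far:
- **Bottle cap:** about (0.456, -0.262), and both views agree within 3 mm.
- **Blue mat:** (0.467, -0.265), 116 mm square, stripe toward the robot.
- **Green mat:** (0.535, -0.022), 177x117 mm.
- **Grey mat:** (0.506, 0.265), 122 mm square.

The crops confirm the white bottle with red label on the larger blue mat. Next is a planner helper, then the bottle.

```bash
cat >> h.py <<'E'
def down(yaw_y,tilt=0):
    """tool z down, tool y at azimuth yaw_y(deg)"""
    a=np.radians(yaw_y);y=np.array([np.cos(a),np.sin(a),0]);z=np.array([0,0,-1.]);x=np.cross(y,z)
    return R.from_matrix(np.c_[x,y,z])
def plan(p1,R1,n,p0=None,R0=None):
    from station import manip
    s=manip.sense()
    if p0 is None: p0=s["tcp_pos"];R0=R.from_quat(s["tool_rot"])
    rv=(R0.inv()*R1).as_rotvec();print("t %.2f"%s["t"],"p0",p0.round(4),"tot rot deg",np.degrees(np.linalg.norm(rv)).round(1),"dist mm",(np.linalg.norm(p1-p0)*1000).round(1),"q",s["q"].round(2),"F",s["force"].round(1),"gap",round(s["finger_gap"],3))
    d=(np.asarray(p1)-p0)/n
    for i in range(n):
        Ri=R0*R.from_rotvec(rv*i/n)
        print((Ri.inv().apply(d)*1000).round(1).tolist(),(rv/n).round(3).tolist())
    return np.asarray(p1),R1
E
python3 - <<'E'
from h import *
p,r=plan(np.array([.53,.15,.235]),down(20),12)
plan(np.array([.456,-.262,.235]),down(-30),12,p,r)
E
```

```text
t 0.15 p0 [0.2297 0.5807 0.2306] tot rot deg 48.4 dist mm 525.1 q [ 1.02  0.53  1.43 -0.    1.18 -0.18] F [0.8 0.4 0. ] gap 1.003
[-36.5, -24.2, -0.3] [-0.0, 0.0, 0.07]
[-38.1, -21.5, -0.3] [-0.0, 0.0, 0.07]
[-39.5, -18.8, -0.4] [-0.0, 0.0, 0.07]
[-40.7, -16.0, -0.4] [-0.0, 0.0, 0.07]
[-41.8, -13.1, -0.4] [-0.0, 0.0, 0.07]
[-42.6, -10.1, -0.4] [-0.0, 0.0, 0.07]
[-43.2, -7.1, -0.4] [-0.0, 0.0, 0.07]
[-43.6, -4.0, -0.4] [-0.0, 0.0, 0.07]
[-43.7, -1.0, -0.4] [-0.0, 0.0, 0.07]
[-43.7, 2.1, -0.4] [-0.0, 0.0, 0.07]
[-43.4, 5.2, -0.4] [-0.0, 0.0, 0.07]
[-43.0, 8.2, -0.4] [-0.0, 0.0, 0.07]
t 0.15 p0 [0.53  0.15  0.235] tot rot deg 50.0 dist mm 418.6 q [ 1.02  0.53  1.43 -0.    1.18 -0.18] F [0.8 0.4 0. ] gap 1.003
[-30.2, -17.5, 0.0] [0.0, 0.0, 0.073]
[-31.3, -15.3, 0.0] [0.0, 0.0, 0.073]
[-32.4, -13.0, 0.0] [0.0, 0.0, 0.073]
[-33.2, -10.6, 0.0] [0.0, 0.0, 0.073]
[-33.9, -8.2, 0.0] [0.0, 0.0, 0.073]
[-34.4, -5.7, 0.0] [0.0, 0.0, 0.073]
[-34.7, -3.2, 0.0] [0.0, 0.0, 0.073]
[-34.9, -0.6, 0.0] [0.0, 0.0, 0.073]
[-34.8, 1.9, 0.0] [0.0, 0.0, 0.073]
[-34.6, 4.4, 0.0] [0.0, 0.0, 0.073]
[-34.2, 6.9, 0.0] [0.0, 0.0, 0.073]
[-33.6, 9.4, 0.0] [0.0, 0.0, 0.073]
```

Emit:
servo_tool(
  motion=[
    [-34, -22, 0, 0, 0, 0.07, 1],
    [-36, -20, 0, 0, 0, 0.07, 1],
    [-37, -18, 0, 0, 0, 0.07, 1],
    [-38, -15, 0, 0, 0, 0.07, 1],
    [-39, -12, 0, 0, 0, 0.07, 1],
    [-40, -10, 0, 0, 0, 0.07, 1],
    [-40, -7, 0, 0, 0, 0.07, 1],
    [-40, -4, 0, 0, 0, 0.07, 1],
    [-40, -1, 0, 0, 0, 0.07, 1],
    [-40, 2, 0, 0, 0, 0.07, 1],
    [-40, 5, 0, 0, 0, 0.07, 1],
    [-40, 8, 0, 0, 0, 0.07, 1],
  ],
  grip_force=60,
)

```text
t: 1.15
tcp_pos: [0.5065, 0.1717, 0.2263]
tool_rot: [0.581, 0.814, -0.0, -0.002]
force: [0.7, 0.5, -0.1]
finger_gap: 1.001
```

```bash
python3 - <<'E'
from h import *
plan(np.array([.456,-.262,.235]),down(-30),12)
E
```

```text
t 1.15 p0 [0.5065 0.1717 0.2263] tot rot deg 48.9 dist mm 436.7 q [ 0.12  0.41  1.66  0.    1.07 -0.22] F [ 0.7  0.5 -0.1] gap 1.001
[-32.8, -15.7, -0.8] [-0.0, -0.0, 0.071]
[-33.9, -13.3, -0.8] [-0.0, -0.0, 0.071]
[-34.7, -10.9, -0.8] [-0.0, -0.0, 0.071]
[-35.4, -8.4, -0.8] [-0.0, -0.0, 0.071]
[-35.9, -5.9, -0.8] [-0.0, -0.0, 0.071]
[-36.2, -3.3, -0.8] [-0.0, -0.0, 0.071]
[-36.4, -0.7, -0.8] [-0.0, -0.0, 0.071]
[-36.3, 1.9, -0.8] [-0.0, -0.0, 0.071]
[-36.1, 4.5, -0.8] [-0.0, -0.0, 0.071]
[-35.7, 7.0, -0.7] [-0.0, -0.0, 0.071]
[-35.1, 9.5, -0.7] [-0.0, -0.0, 0.071]
[-34.3, 12.0, -0.7] [-0.0, -0.0, 0.071]
```

Emit:
servo_tool(
  motion=[
    [-33, -16, -1, 0, 0, 0.071, 1],
    [-34, -13, -1, 0, 0, 0.071, 1],
    [-35, -11, -1, 0, 0, 0.071, 1],
    [-35, -8, -1, 0, 0, 0.071, 1],
    [-36, -6, -1, 0, 0, 0.071, 1],
    [-36, -3, -1, 0, 0, 0.071, 1],
    [-36, -1, -1, 0, 0, 0.071, 1],
    [-36, 2, -1, 0, 0, 0.071, 1],
    [-36, 4, -1, 0, 0, 0.071, 1],
    [-36, 7, -1, 0, 0, 0.071, 1],
    [-35, 10, -1, 0, 0, 0.071, 1],
    [-34, 12, -1, 0, 0, 0.071, 1],
  ],
)

```text
t: 2.15
tcp_pos: [0.4486, -0.2818, 0.2361]
tool_rot: [0.877, 0.48, 0.001, -0.001]
force: [-0.1, -0.9, 0.7]
finger_gap: 0.998
```

```bash
python3 - <<'E'
from h import *
from station import manip
s=manip.snapshot("wrist");pickle.dump(s,open("pics/w1.pkl","wb"));save(s,"w1")
H=hsv(s);h,S,v=[H[...,i].astype(int) for i in range(3)]
for c in blobs(((h<5)|(h>174))&(S>150)&(v>60)):
    print(c.reshape(-1,2).mean(0),cv2.contourArea(c),rect(s,c,.146))
plan(np.array([.456,-.262,.185]),down(-30),4)
E
```

```text
[245.55769231 166.46153846] 1049.0 [ 457.1 -262.4   29.8   28.4   57.4]
[270.29896907 314.11340206] 873.5 [ 400.7 -391.5   39.8   28.7   57.7]
[248.0989011  125.89010989] 122.5 [ 475.1 -237.2   10.6   32.8   54.7]
t 2.20 p0 [ 0.4489 -0.29    0.2366] tot rot deg 3.0 dist mm 59.2 q [-0.78  0.4   1.66 -0.    1.08 -0.21] F [ 0.3 -4.6 -0.2] gap 1.0
[6.9, -2.4, 12.9] [0.001, 0.001, -0.013]
[6.9, -2.3, 12.9] [0.001, 0.001, -0.013]
[6.9, -2.2, 12.9] [0.001, 0.001, -0.013]
[6.9, -2.1, 12.9] [0.001, 0.001, -0.013]
```

View pics/w1.png

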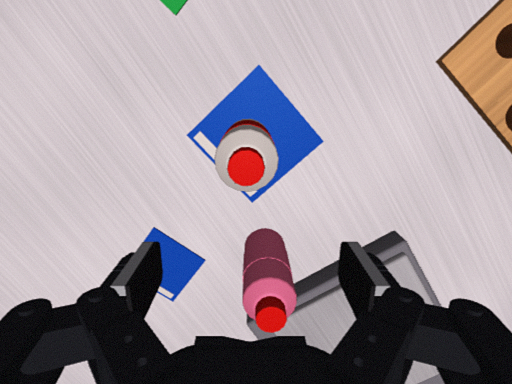

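The wrist view shows the white-label bottle's cap at (246,166), which casts to (0.457, -0.262). That agrees with the other cameras. The pink bottle at (270,317) is about 14 cm away. I align above the bottle, then descend.

Emit:
servo_tool(
  motion=[
    [9, -3, 0, 0, 0, -0.017, 1],
    [9, -3, 0, 0, 0, -0.017, 1],
    [9, -2, 4, 0, 0, -0.017, 1],
    [0, 0, 5, 0, 0, 0, 1],
    [0, 0, 0, 0, 0, 0, 1],
  ],
)

```text
t: 2.62
tcp_pos: [0.4558, -0.2609, 0.2257]
tool_rot: [0.866, 0.501, 0.0, 0.001]
force: [-0.8, 0.6, -0.3]
finger_gap: 1.001
```

```bash
python3 - <<'E'
from h import *
plan(np.array([.457,-.262,.086]),down(-30),8)
E
```

```text
t 2.62 p0 [ 0.4558 -0.2609  0.2257] tot rot deg 0.2 dist mm 139.7 q [-0.73  0.4   1.69 -0.    1.05 -0.21] F [-0.8  0.6 -0.3] gap 1.001
[-0.0, 0.2, 17.5] [0.0, 0.0, 0.0]
[-0.0, 0.2, 17.5] [0.0, 0.0, 0.0]
[-0.0, 0.2, 17.5] [0.0, 0.0, 0.0]
[-0.0, 0.2, 17.5] [0.0, 0.0, 0.0]
[-0.0, 0.2, 17.5] [0.0, 0.0, 0.0]
[-0.0, 0.2, 17.5] [0.0, 0.0, 0.0]
[-0.0, 0.2, 17.5] [0.0, 0.0, 0.0]
[-0.0, 0.2, 17.5] [0.0, 0.0, 0.0]
```

Emit:
servo_tool(
  motion=[
    [0, 1, 17, 0, 0, 0, 1],
    [0, 1, 18, 0, 0, 0, 1],
    [0, 0, 18, 0, 0, 0, 1],
    [0, 0, 18, 0, 0, 0, 1],
    [0, 0, 18, 0, 0, 0, 1],
    [0, 0, 18, 0, 0, 0, 1],
    [0, 0, 15, 0, 0, 0, 1],
    [0, 0, 10, 0, 0, 0, 1],
    [0, 0, 4, 0, 0, 0, 1],
    [0, 0, 0, 0, 0, 0, 1],
  ],
)

```text
t: 3.45
tcp_pos: [0.4615, -0.247, 0.0844]
tool_rot: [0.859, 0.512, 0.0, 0.001]
force: [-0.0, -0.3, -0.1]
finger_gap: 1.0
```

Emit:
servo_tool(
  motion=[
    [-8, 2, 0, 0, 0, 0.01, 1],
    [-7, 2, 0, 0, 0, 0.01, 1],
    [0, 0, 0, 0, 0, 0, 1],
    [0, 0, 0, 0, 0, 0, 1],
  ],
)

```text
t: 3.78
tcp_pos: [0.459, -0.2628, 0.0862]
tool_rot: [0.864, 0.504, 0.0, 0.002]
force: [0.0, 0.2, -0.7]
finger_gap: 1.001
```

```bash
python3 - <<'E'
from h import *
from station import manip
s=manip.snapshot("scene");save(s,"s2",(120,60,300,200),4)
plan(np.array([.457,-.262,.085]),down(-30),1)
E
```

```text
t 3.83 p0 [ 0.4592 -0.2631  0.0864] tot rot deg 0.6 dist mm 2.8 q [-0.73  0.62  1.8  -0.    0.72 -0.22] F [0.8 0.3 0. ] gap 1.001
[-0.1, -2.4, 1.3] [0.005, 0.002, 0.01]
```

View pics/s2.png

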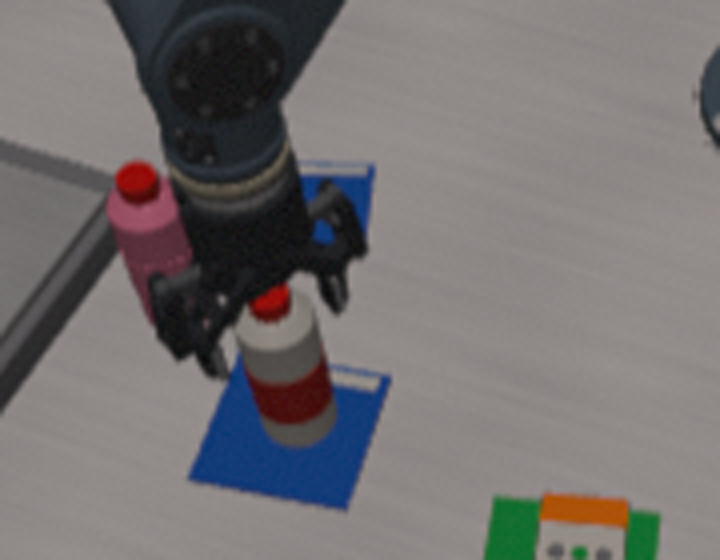

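The crop shows the bottle standing between the open fingers and the pink bottle clear of them. Next I close.

Emit:
servo_tool(
  motion=[
    [0, 0, 0, 0, 0, 0, -0.2],
    [0, 0, 0, 0, 0, 0, -0.2],
    [0, 0, 0, 0, 0, 0, -0.2],
    [0, 0, 0, 0, 0, 0, -0.2],
    [0, 0, 0, 0, 0, 0, -0.2],
    [0, 0, 0, 0, 0, 0, -0.2],
  ],
  grip_force=60,
)

```text
t: 4.33
tcp_pos: [0.4586, -0.2632, 0.088]
tool_rot: [0.864, 0.504, 0.001, 0.003]
force: [0.1, -0.5, 0.8]
finger_gap: 0.637
```

```bash
python3 - <<'E'
from h import *
p,r=plan(np.array([.457,-.262,.16]),down(-30),4)
E
```

```text
t 4.33 p0 [ 0.4586 -0.2632  0.088 ] tot rot deg 0.6 dist mm 72.1 q [-0.73  0.62  1.8  -0.    0.72 -0.22] F [ 0.1 -0.5  0.8] gap 0.637
[0.0, -0.4, -18.0] [0.001, 0.0, 0.002]
[0.0, -0.4, -18.0] [0.001, 0.0, 0.002]
[0.0, -0.5, -18.0] [0.001, 0.0, 0.002]
[0.0, -0.5, -18.0] [0.001, 0.0, 0.002]
```

Emit:
servo_tool(
  motion=[
    [0, 0, -6, 0, 0, 0, -0.2],
    [0, 0, -14, 0, 0, 0, -0.2],
    [0, 0, -18, 0, 0, 0, -0.2],
    [0, 0, -18, 0, 0, 0, -0.2],
    [0, 0, -8, 0, 0, 0, -0.2],
    [0, 0, 0, 0, 0, 0, -0.2],
  ],
)

```text
t: 4.83
tcp_pos: [0.4563, -0.2607, 0.1523]
tool_rot: [0.864, 0.504, -0.001, -0.002]
force: [0.6, -0.5, -2.5]
finger_gap: 0.639
```

```bash
python3 - <<'E'
from h import *
from station import manip
s=manip.snapshot("scene");save(s,"s3",(120,40,300,200),4)
p,r=plan(np.array([.54,-.03,.165]),down(-2),10)
plan(np.array([.506,.265,.165]),down(27),10,p,r)
E
```

```text
t 4.88 p0 [ 0.4561 -0.2605  0.1517] tot rot deg 27.5 dist mm 245.6 q [-0.73  0.51  1.76 -0.    0.88 -0.22] F [ 0.6  0.  -2.7] gap 0.637
[24.2, -4.0, -1.3] [-0.0, -0.0, -0.048]
[24.4, -2.9, -1.3] [-0.0, -0.0, -0.048]
[24.5, -1.7, -1.3] [-0.0, -0.0, -0.048]
[24.5, -0.5, -1.3] [-0.0, -0.0, -0.048]
[24.5, 0.6, -1.3] [-0.0, -0.0, -0.048]
[24.5, 1.8, -1.3] [-0.0, -0.0, -0.048]
[24.3, 3.0, -1.3] [-0.0, -0.0, -0.048]
[24.2, 4.2, -1.3] [-0.0, -0.0, -0.048]
[23.9, 5.3, -1.3] [-0.0, -0.0, -0.048]
[23.7, 6.5, -1.3] [-0.0, -0.0, -0.048]
t 4.88 p0 [ 0.54  -0.03   0.165] tot rot deg 29.0 dist mm 297.0 q [-0.73  0.51  1.76 -0.    0.88 -0.22] F [ 0.6  0.  -2.7] gap 0.637
[29.4, -4.4, 0.0] [0.0, 0.0, -0.051]
[29.5, -2.9, 0.0] [0.0, 0.0, -0.051]
[29.7, -1.4, 0.0] [0.0, 0.0, -0.051]
[29.7, 0.1, 0.0] [0.0, 0.0, -0.051]
[29.7, 1.6, 0.0] [0.0, 0.0, -0.051]
[29.5, 3.1, 0.0] [0.0, 0.0, -0.051]
[29.3, 4.6, 0.0] [0.0, 0.0, -0.051]
[29.1, 6.0, 0.0] [0.0, 0.0, -0.051]
[28.7, 7.5, 0.0] [0.0, 0.0, -0.051]
[28.3, 8.9, 0.0] [0.0, 0.0, -0.051]
```

View pics/s3.png

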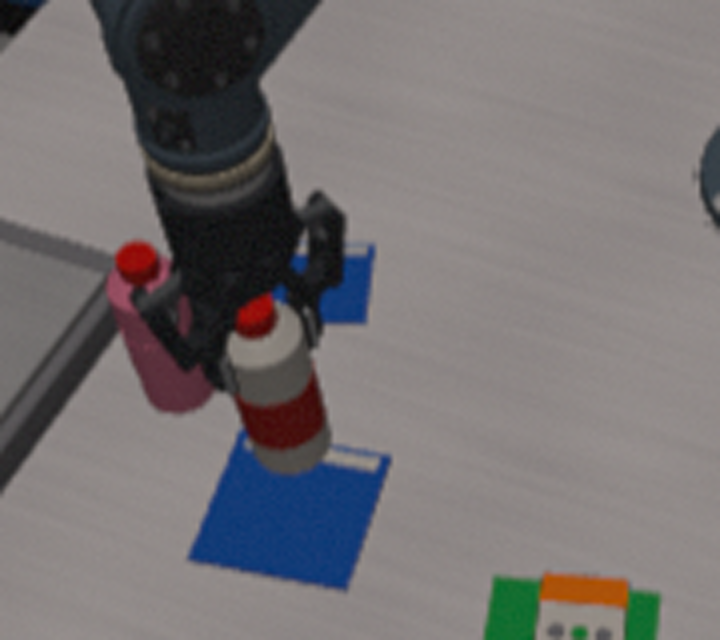

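The bottle is lifted and upright in the grip, with the opening at 54 mm. Next I carry it to the grey mat.

Emit:
servo_tool(
  motion=[
    [12, -2, -1, 0, 0, -0.02, -0.2],
    [24, -3, -1, 0, 0, -0.048, -0.2],
    [25, -2, -1, 0, 0, -0.048, -0.2],
    [25, -1, -1, 0, 0, -0.048, -0.2],
    [25, 1, -1, 0, 0, -0.048, -0.2],
    [25, 2, -1, 0, 0, -0.048, -0.2],
    [25, 3, -1, 0, 0, -0.048, -0.2],
    [25, 4, -1, 0, 0, -0.048, -0.2],
    [25, 2, -1, 0, 0, -0.048, -0.2],
    [27, 0, -1, 0, 0, -0.05, -0.2],
    [28, -2, -1, 0, 0, -0.05, -0.2],
    [28, 0, -1, 0, 0, -0.05, -0.2],
  ],
)

```text
t: 5.88
tcp_pos: [0.5269, 0.0385, 0.1525]
tool_rot: [0.684, 0.729, -0.003, -0.013]
force: [0.3, 0.0, -2.5]
finger_gap: 0.645
```

```bash
python3 - <<'E'
from h import *
plan(np.array([.506,.265,.165]),down(27),9)
E
```

```text
t 5.88 p0 [0.5269 0.0385 0.1525] tot rot deg 23.4 dist mm 227.8 q [-0.14  0.52  1.74  0.01  0.91 -0.22] F [ 0.3  0.  -2.5] gap 0.645
[25.3, -0.7, -1.0] [-0.002, -0.002, -0.045]
[25.3, 0.4, -1.1] [-0.002, -0.002, -0.045]
[25.2, 1.6, -1.1] [-0.002, -0.002, -0.045]
[25.1, 2.7, -1.2] [-0.002, -0.002, -0.045]
[25.0, 3.8, -1.2] [-0.002, -0.002, -0.045]
[24.8, 5.0, -1.2] [-0.002, -0.002, -0.045]
[24.5, 6.1, -1.3] [-0.002, -0.002, -0.045]
[24.2, 7.2, -1.3] [-0.002, -0.002, -0.045]
[23.9, 8.3, -1.4] [-0.002, -0.002, -0.045]
```

Emit:
servo_tool(
  motion=[
    [25, 0, -2, -0.003, -0.003, -0.045, -0.2],
    [25, 1, -2, -0.003, -0.003, -0.045, -0.2],
    [25, 2, -2, -0.003, -0.003, -0.045, -0.2],
    [25, 3, -2, -0.003, -0.003, -0.045, -0.2],
    [25, 4, -1, -0.003, -0.003, -0.045, -0.2],
    [25, 5, -1, -0.003, -0.003, -0.045, -0.2],
    [22, 6, -1, -0.003, -0.003, -0.045, -0.2],
    [16, 6, -1, -0.003, -0.003, -0.045, -0.2],
    [8, 4, 0, 0, 0, -0.02, -0.2],
    [0, 0, 0, 0, 0, 0, -0.2],
  ],
)

```text
t: 6.72
tcp_pos: [0.496, 0.26, 0.1536]
tool_rot: [0.518, 0.855, -0.006, -0.007]
force: [0.5, -0.7, -2.8]
finger_gap: 0.639
```

```bash
python3 - <<'E'
from h import *
plan(np.array([.506,.265,.093]),down(27),6)
E
```

```text
t 6.72 p0 [0.496  0.26   0.1536] tot rot deg 1.3 dist mm 61.7 q [ 0.28  0.55  1.66  0.    0.95 -0.2 ] F [ 0.5 -0.7 -2.8] gap 0.639
[-0.1, 2.1, 10.1] [-0.003, -0.001, 0.002]
[-0.1, 2.0, 10.1] [-0.003, -0.001, 0.002]
[-0.1, 2.0, 10.1] [-0.003, -0.001, 0.002]
[-0.0, 2.0, 10.1] [-0.003, -0.001, 0.002]
[-0.0, 1.9, 10.1] [-0.003, -0.001, 0.002]
[-0.0, 1.9, 10.1] [-0.003, -0.001, 0.002]
```

Emit:
servo_tool(
  motion=[
    [0, 3, 6, -0.005, -0.002, 0, -0.2],
    [0, 3, 11, -0.005, -0.002, 0, -0.2],
    [0, 3, 12, -0.004, -0.002, 0, -0.2],
    [0, 2, 12, -0.004, 0, 0, -0.2],
    [0, 1, 8, 0, 0, 0, -0.2],
    [0, 0, 4, 0, 0, 0, -0.2],
    [0, 0, 0, 0, 0, 0, -0.2],
  ],
)

```text
t: 7.3
tcp_pos: [0.5055, 0.2601, 0.0934]
tool_rot: [0.521, 0.853, -0.003, -0.001]
force: [-0.3, 0.2, -3.1]
finger_gap: 0.64
```

```bash
python3 - <<'E'
from h import *
plan(np.array([.506,.265,.088]),down(27),2)
E
```

```text
t 7.30 p0 [0.5055 0.2601 0.0934] tot rot deg 0.5 dist mm 7.3 q [ 0.28  0.65  1.68 -0.    0.82 -0.19] F [-0.3  0.2 -3.1] gap 0.64
[2.1, 1.4, 2.7] [-0.004, 0.001, 0.001]
[2.1, 1.3, 2.7] [-0.004, 0.001, 0.001]
```

Emit:
servo_tool(
  motion=[
    [2, 1, 2, -0.004, 0, 0, -0.2],
    [1, 1, 2, 0, 0, 0, -0.2],
    [0, 0, 2, 0, 0, 0, -0.2],
    [0, 0, 0, 0, 0, 0, -0.2],
  ],
)

```text
t: 7.63
tcp_pos: [0.5072, 0.2628, 0.0887]
tool_rot: [0.522, 0.853, -0.001, 0.001]
force: [-0.0, -1.0, -3.2]
finger_gap: 0.638
```

Emit:
servo_tool(
  motion=[
    [0, 0, 1.5, 0, 0, 0, -0.2],
    [0, 0, 1, 0, 0, 0, -0.2],
    [0, 0, 0, 0, 0, 0, -0.2],
  ],
)

```text
t: 7.88
tcp_pos: [0.5079, 0.2631, 0.0884]
tool_rot: [0.522, 0.853, -0.0, 0.002]
force: [0.4, 0.1, -2.9]
finger_gap: 0.639
```

Emit:
servo_tool(
  motion=[
    [0, 0, 3, 0, 0, 0, -0.2],
    [0, 0, 2, 0, 0, 0, -0.2],
    [0, 0, 0, 0, 0, 0, -0.2],
  ],
)

```text
t: 8.13
tcp_pos: [0.5084, 0.2633, 0.0887]
tool_rot: [0.522, 0.853, 0.001, 0.003]
force: [0.2, -0.8, -2.9]
finger_gap: 0.638
```

```bash
python3 - <<'E'
from h import *
from station import manip
s=manip.snapshot("scene");save(s,"s4",(300,150,440,290),4)
print({k:np.round(v,4) for k,v in manip.sense().items()})
E
```

```text
{'t': np.float64(8.1833), 'q': array([ 0.2845,  0.6565,  1.6845, -0.0045,  0.7952, -0.1855]), 'qd': array([-0.0001,  0.0184, -0.0001, -0.0007, -0.0192,  0.0001]), 'tau': array([-4.26000e-02, -4.45854e+01, -1.15869e+01, -2.45000e-02,
        8.43000e-02,  5.00000e-04]), 'tcp_pos': array([0.5087, 0.2634, 0.0887]), 'tool_rot': array([0.5217, 0.8531, 0.0009, 0.003 ]), 'force': array([-0.7869, -0.5884, -3.2253]), 'ft_torque': array([ 0.0511,  0.0195, -0.0188]), 'finger_gap': np.float64(0.6436)}
```

View pics/s4.png

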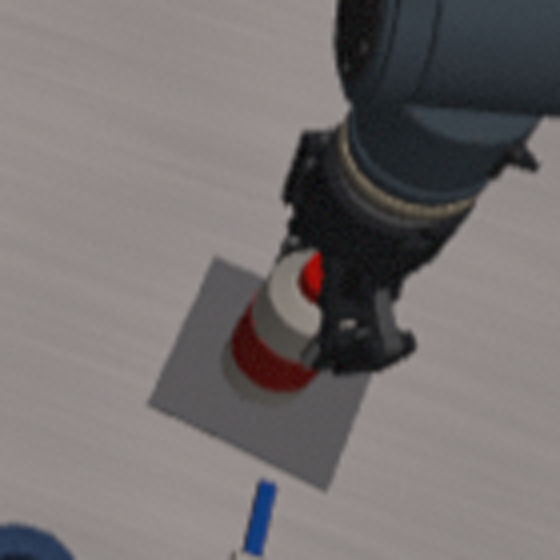

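Emit:
servo_tool(
  motion=[
    [-1, 0, 4, 0, 0.003, 0, -0.2],
    [-1, 0, 4, 0, 0.003, 0, -0.2],
  ],
)

```text
t: 8.35
tcp_pos: [0.5095, 0.2626, 0.0877]
tool_rot: [0.521, 0.853, 0.003, 0.0]
force: [-10.6, -1.4, 39.7]
finger_gap: 0.637
```

Emit:
servo_tool(
  motion=[
    [0, 0, -0.5, 0, 0, 0, -0.2],
    [0, 0, 0, 0, 0, 0, -0.2],
  ],
)

```text
t: 8.52
tcp_pos: [0.5104, 0.2631, 0.0904]
tool_rot: [0.521, 0.853, 0.005, 0.001]
force: [-0.6, 0.4, -3.5]
finger_gap: 0.637
```

Emit:
servo_tool(
  motion=[
    [-1, 0, 2, -0.003, -0.005, 0, -0.2],
    [-1, 0, 2.5, -0.003, -0.005, 0, -0.2],
  ],
)

```text
t: 8.68
tcp_pos: [0.5118, 0.2615, 0.0875]
tool_rot: [0.522, 0.853, 0.005, 0.008]
force: [-11.8, -0.6, 40.1]
finger_gap: 0.642
```

Emit:
servo_tool(
  motion=[
    [0, 0, -1, 0, 0, 0, 0.6],
    [0, 0, -1, 0, 0, 0, 1],
    [0, 0, -1, 0, 0, 0, 1],
    [0, 0, 0, 0, 0, 0, 1],
  ],
)

```text
t: 9.02
tcp_pos: [0.5124, 0.2616, 0.0894]
tool_rot: [0.522, 0.853, 0.005, 0.008]
force: [0.5, -0.1, 0.1]
finger_gap: 0.999
```

```bash
python3 - <<'E'
from h import *
from station import manip
s=manip.snapshot("scene");save(s,"s5",(300,150,440,290),4)
print({k:np.round(v,4) for k,v in manip.sense().items()})
E
```

```text
{'t': np.float64(9.0667), 'q': array([ 0.2806,  0.6543,  1.6882, -0.0071,  0.7805, -0.1878]), 'qd': array([-0.0006, -0.0011,  0.0014,  0.0004,  0.0064, -0.0014]), 'tau': array([ 5.4900e-02, -4.3617e+01, -1.1393e+01, -1.1900e-02, -6.7000e-02,
        7.0000e-04]), 'tcp_pos': array([0.5122, 0.2616, 0.0892]), 'tool_rot': array([0.5216, 0.8531, 0.0052, 0.0081]), 'force': array([-0.3725, -0.0859, -1.0316]), 'ft_torque': array([ 0.0041,  0.0197, -0.0066]), 'finger_gap': np.float64(1.0027)}
```

View pics/s5.png

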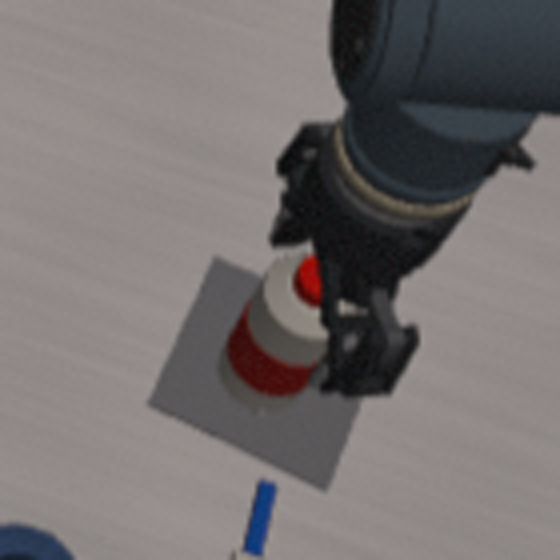

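The bottle stands on the grey mat, released with the force back near zero. Next I rise and go to the monitor.

Emit:
servo_tool(
  motion=[
    [0, 0, -12, 0, 0, 0, 1],
    [0, 0, -20, 0, 0, 0, 1],
    [0, 0, -25, 0, 0, 0, 1],
    [0, 0, -30, 0, 0, 0, 1],
    [0, 0, -30, 0, 0, 0, 1],
    [0, 0, -10, 0, 0, 0, 1],
    [0, 0, 0, 0, 0, 0, 1],
  ],
)

```text
t: 9.65
tcp_pos: [0.5087, 0.2608, 0.2212]
tool_rot: [0.522, 0.853, 0.002, 0.006]
force: [0.7, -1.0, -0.3]
finger_gap: 1.007
```

```bash
cat >> h.py <<'E'
def log():
    from station import manip
    s=manip.sense();L=[]
    try:L=pickle.load(open("log.pkl","rb"))
    except Exception: pass
    L.append((s["q"],s["tcp_pos"],s["tool_rot"]));pickle.dump(L,open("log.pkl","wb"))
E
python3 - <<'E'
from h import *
from station import manip
log()
s=manip.snapshot("top");save(s,"t6",(100,80,400,300),2.6);pickle.dump(s,open("pics/t6.pkl","wb"))
s2=manip.snapshot("scene");save(s2,"s6");pickle.dump(s2,open("pics/s6.pkl","wb"))
for n,s in(("top",s),("scene",s2)):
    H=hsv(s);h,S,v=[H[...,i].astype(int) for i in range(3)]
    # monitor: white/black/orange enclosed by green
    g=blobs((h>50)&(h<80)&(S>120)&(v>40))[0]
    fill=np.zeros(h.shape,np.uint8);cv2.drawContours(fill,[cv2.convexHull(g)],-1,255,-1)
    m=(fill>0)&~((h>45)&(h<85)&(S>100))
    m=cv2.morphologyEx(m.astype(np.uint8),cv2.MORPH_CLOSE,np.ones((9,9)))
    for c in blobs(m>0)[:1]: print(n,"monitor",rect(s,c,.031),rect(s,c,.017))
    o=(h>5)&(h<20)&(S>150)&(v>100)&(fill>0)
    for c in blobs(o,10)[:1]: print("orange",rect(s,c,.031))
    sc=(v<70)&(fill>0)
    for c in blobs(sc,10)[:1]: print("screen",rect(s,c,.031))
E
```

```text
top monitor [526.2 -16.7 174.8 101.9  15.4] [529.2 -16.4 176.8 103.   15.4]
orange [465.2 -34.8  22.7  58.4  16.2]
screen [557.9  -7.2  67.9  46.   16.4]
scene monitor [546.5  -4.4 175.5  94.6  13.9] [539.9  -6.7 178.3  96.1  13.9]
orange [470.5 -31.5  14.   59.2  15.6]
screen [558.6  -5.3  67.   46.   16.1]
```

View pics/s6.png

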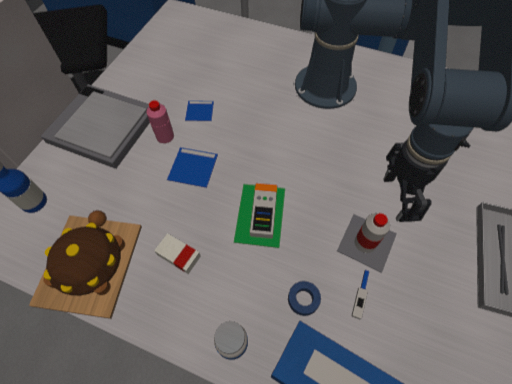

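The scene view shows the bottle standing on the grey mat at (372,232). The monitor is untouched: its screen is at (263,217), centre about (0.536, -0.013), axis yaw about 16°.

I will grip the monitor with the tool leaning outward by about 35°. When it stands, the tool then points outward and 35° below horizontal.

```bash
cat >> h.py <<'E'
def lay(yaw,a,sgn=-1):
    """tool rot for monitor lying with x at yaw, tool leaning a"""
    t=np.radians(yaw);a=np.radians(a);x=np.array([np.cos(t),np.sin(t),0]);z=np.array([0,0,1.]);y=np.cross(z,x)
    d=-z*np.cos(a)-x*np.sin(a);ty=sgn*y;return R.from_matrix(np.c_[np.cross(ty,d),ty,d])
def stand(yaw,a,sgn=-1):
    """tool rot when monitor stands, screen facing -(yaw dir)"""
    t=np.radians(yaw);a=np.radians(a);zm=-np.array([np.cos(t),np.sin(t),0]);xm=np.array([0,0,1.]);y=np.cross(zm,xm)
    d=-zm*np.cos(a)-xm*np.sin(a);ty=sgn*y;return R.from_matrix(np.c_[np.cross(ty,d),ty,d])
E
python3 - <<'E'
from h import *
r=lay(16.2,35);print(r.as_matrix().round(2))
d=r.as_matrix()[:,2];p=np.array([.560,-.006,.02])-d*.16
print(p)
plan(p,r,16)
E
```

```text
[[ 0.79  0.28 -0.55]
 [ 0.23 -0.96 -0.16]
 [-0.57  0.   -0.82]]
[0.64812829 0.01960364 0.15106433]
t 9.75 p0 [0.5078 0.2605 0.219 ] tot rot deg 105.2 dist mm 287.0 q [ 0.28  0.47  1.59 -0.01  1.08 -0.19] F [ 0.4 -0.3 -0.9] gap 1.0
[-17.4, 0.9, 4.4] [0.034, -0.028, 0.106]
[-17.0, 2.9, 4.8] [0.034, -0.028, 0.106]
[-16.5, 4.9, 5.1] [0.034, -0.028, 0.106]
[-15.7, 6.7, 5.4] [0.034, -0.028, 0.106]
[-14.8, 8.5, 5.5] [0.034, -0.028, 0.106]
[-13.6, 10.2, 5.6] [0.034, -0.028, 0.106]
[-12.3, 11.8, 5.6] [0.034, -0.028, 0.106]
[-10.8, 13.2, 5.5] [0.034, -0.028, 0.106]
[-9.2, 14.5, 5.3] [0.034, -0.028, 0.106]
[-7.5, 15.5, 5.0] [0.034, -0.028, 0.106]
[-5.6, 16.4, 4.6] [0.034, -0.028, 0.106]
[-3.7, 17.0, 4.2] [0.034, -0.028, 0.106]
[-1.8, 17.5, 3.7] [0.034, -0.028, 0.106]
[0.2, 17.7, 3.1] [0.034, -0.028, 0.106]
[2.1, 17.6, 2.5] [0.034, -0.028, 0.106]
[4.0, 17.4, 1.8] [0.034, -0.028, 0.106]
```

Emit:
servo_tool(
  motion=[
    [-18, 1, 0, 0.034, -0.028, 0.106, 1],
    [-18, 3, 0, 0.034, -0.028, 0.106, 1],
    [-18, 5, 1, 0.034, -0.028, 0.106, 1],
    [-17, 7, 2, 0.034, -0.028, 0.106, 1],
    [-15, 9, 4, 0.034, -0.028, 0.106, 1],
    [-14, 10, 6, 0.034, -0.028, 0.106, 1],
    [-12, 12, 6, 0.034, -0.028, 0.106, 1],
    [-11, 13, 6, 0.034, -0.028, 0.106, 1],
    [-9, 15, 5, 0.034, -0.028, 0.106, 1],
    [-7, 16, 5, 0.034, -0.028, 0.106, 1],
    [-6, 16, 5, 0.034, -0.028, 0.106, 1],
    [-4, 17, 4, 0.034, -0.028, 0.106, 1],
  ],
)

```text
t: 10.75
tcp_pos: [0.5986, 0.067, 0.1659]
tool_rot: [0.907, 0.325, -0.266, 0.035]
force: [-0.3, -0.0, 0.0]
finger_gap: 0.998
```

```bash
python3 - <<'E'
from h import *
log()
r=lay(16.2,35)
d=r.as_matrix()[:,2];p=np.array([.560,-.006,.02])-d*.16
plan(p,r,5)
E
```

```text
t 10.75 p0 [0.5986 0.067  0.1659] tot rot deg 22.6 dist mm 70.1 q [ 0.04  0.81  1.17 -0.22  1.66  0.95] F [-0.3 -0.   0. ] gap 0.998
[2.5, 13.8, 0.2] [0.023, -0.011, 0.075]
[3.5, 13.6, -0.1] [0.023, -0.011, 0.075]
[4.5, 13.3, -0.5] [0.023, -0.011, 0.075]
[5.5, 12.9, -0.8] [0.023, -0.011, 0.075]
[6.4, 12.4, -1.2] [0.023, -0.011, 0.075]
```

Emit:
servo_tool(
  motion=[
    [3, 14, 0, 0.023, -0.011, 0.075, 1],
    [4, 14, 0, 0.023, -0.011, 0.075, 1],
    [5, 13, 0, 0.023, -0.011, 0.075, 1],
    [6, 11, 0, 0.023, -0.011, 0.07, 1],
    [5, 6, 0, 0.01, -0.005, 0.03, 1],
    [0, 0, 0, 0, 0, 0, 1],
    [0, 0, 0, 0, 0, 0, 1],
  ],
)

```text
t: 11.33
tcp_pos: [0.6395, 0.0189, 0.1285]
tool_rot: [0.938, 0.147, -0.311, 0.037]
force: [-0.4, 0.0, 1.1]
finger_gap: 1.003
```

```bash
python3 - <<'E'
from h import *
from station import manip
log()
r=lay(16.2,35)
d=r.as_matrix()[:,2];p=np.array([.560,-.006,.02])-d*.16
plan(p,r,2)
s=manip.snapshot("wrist");save(s,"w7");pickle.dump(s,open("pics/w7.pkl","wb"))
H=hsv(s);h,S,v=[H[...,i].astype(int) for i in range(3)]
o=(h>5)&(h<20)&(S>150)&(v>100)
for c in blobs(o,10)[:3]: print("orange",c.reshape(-1,2).mean(0),rect(s,c,.031))
for c in blobs((h>50)&(h<80)&(S>120)&(v>40))[:2]: print("green",rect(s,c,.003))
E
```

```text
t 11.33 p0 [0.6395 0.0189 0.1285] tot rot deg 2.3 dist mm 24.2 q [-0.06  0.95  0.98 -0.2   1.81  1.22] F [-0.4  0.   1.1] gap 1.003
[-3.3, 0.7, -11.6] [-0.003, 0.013, 0.015]
[-3.1, 0.8, -11.7] [-0.003, 0.013, 0.015]
orange [250.5        235.54464286] [468.3 -32.5  21.7  58.1  16.7]
green [537.2 -21.2 180.5 119.3  15.1]
green [543.  -10.6   5.   42.6  18.9]
```

View pics/w7.png

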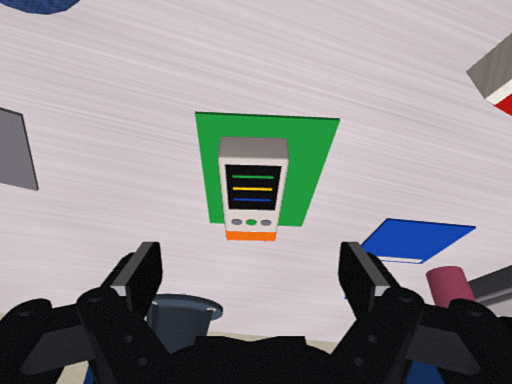

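```bash
python3 - <<'E'
from h import *
s=pickle.load(open("pics/w7.pkl","rb"));save(s,"w7c",(190,100,330,260),5)
for uv in [(220,158),(287,158),(226,240.5),(276,241)]: print(uv,cast(s,uv,.031).round(4))
for uv in [(220,137),(287,137)]: print(uv,cast(s,uv,.003).round(4))
E
```

```text
(220, 158) [0.5916 0.0325 0.031 ]
(287, 158) [ 0.6093 -0.0196  0.031 ]
(226, 240.5) [ 0.4461 -0.008   0.031 ]
(276, 241) [ 0.4656 -0.0659  0.031 ]
(220, 137) [0.5875 0.0339 0.003 ]
(287, 137) [ 0.6064 -0.0224  0.003 ]
```

View pics/w7c.png

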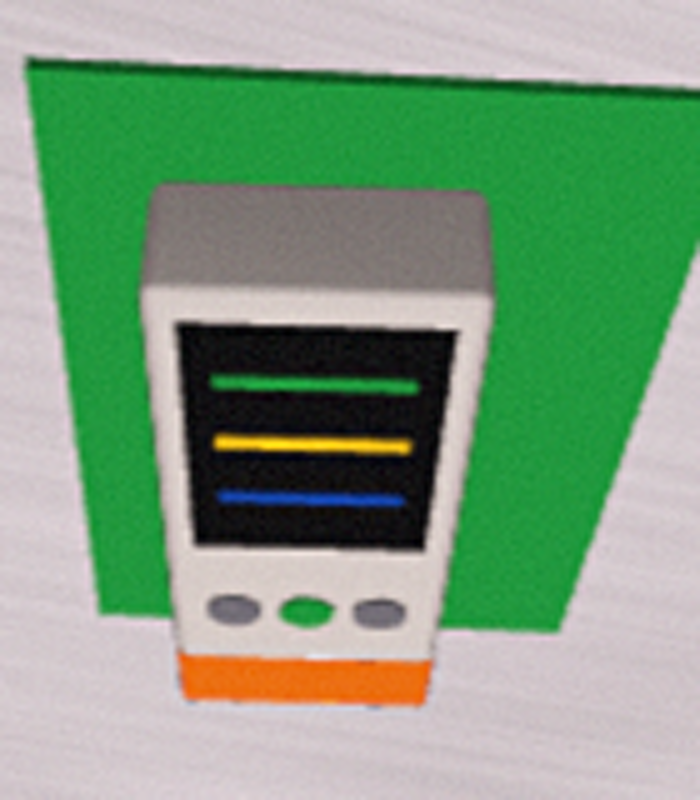

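The wrist view shows the monitor's top-face corners at about (220,158), (287,158), (226,240) and (276,241). They cast to a 150 mm length, centre (0.529, -0.0145), yaw about 16.6°. The earlier scene estimate was 7 mm farther along the axis, which hardly matters for this grasp. I descend to it.

```bash
python3 - <<'E'
from h import *
r=lay(16.6,35)
d=r.as_matrix()[:,2];p=np.array([.5463,-.0094,.0095])
a,b=plan(p-d*.07,r,5)
plan(p,r,5,a,b)
E
```

```text
t 11.38 p0 [0.639  0.019  0.1282] tot rot deg 2.1 dist mm 83.6 q [-0.06  0.95  0.98 -0.2   1.81  1.22] F [-0.4 -0.5 -0.5] gap 0.998
[-1.8, 0.3, 16.6] [-0.002, 0.005, 0.005]
[-1.9, 0.2, 16.6] [-0.002, 0.005, 0.005]
[-2.0, 0.2, 16.6] [-0.002, 0.005, 0.005]
[-2.1, 0.2, 16.6] [-0.002, 0.005, 0.005]
[-2.2, 0.2, 16.6] [-0.002, 0.005, 0.005]
t 11.38 p0 [0.5848 0.0021 0.0668] tot rot deg 0.0 dist mm 70.0 q [-0.06  0.95  0.98 -0.2   1.81  1.22] F [-0.4 -0.5 -0.5] gap 0.998
[0.0, 0.0, 14.0] [0.0, 0.0, 0.0]
[0.0, 0.0, 14.0] [0.0, 0.0, 0.0]
[0.0, 0.0, 14.0] [0.0, 0.0, 0.0]
[0.0, 0.0, 14.0] [0.0, 0.0, 0.0]
[0.0, 0.0, 14.0] [0.0, 0.0, 0.0]
```

Emit:
servo_tool(
  motion=[
    [-2, 0, 16, -0.002, 0.005, 0.005, 1],
    [-2, 0, 17, -0.002, 0.005, 0.005, 1],
    [-2, 0, 17, -0.002, 0.005, 0.005, 1],
    [-2, 0, 17, -0.002, 0.005, 0.005, 1],
    [-2, 0, 12, -0.002, 0.005, 0.005, 1],
    [0, 0, 0, 0, 0, 0, 1],
    [0, 0, 0, 0, 0, 0, 1],
  ],
)

```text
t: 11.97
tcp_pos: [0.5802, 0.009, 0.0687]
tool_rot: [0.943, 0.143, -0.299, 0.043]
force: [-0.5, 0.7, -0.5]
finger_gap: 1.0
```

```bash
python3 - <<'E'
from h import *
log()
r=lay(16.6,35)
p=np.array([.5463,-.0094,.0095])
plan(p,r,5)
E
```

```text
t 11.97 p0 [0.5802 0.009  0.0687] tot rot deg 0.6 dist mm 70.6 q [-0.07  0.94  1.22 -0.21  1.57  1.26] F [-0.5  0.7 -0.5] gap 1.0
[0.6, 1.6, 14.0] [0.001, 0.0, 0.002]
[0.6, 1.6, 14.0] [0.001, 0.0, 0.002]
[0.6, 1.6, 14.0] [0.001, 0.0, 0.002]
[0.6, 1.6, 14.0] [0.001, 0.0, 0.002]
[0.6, 1.6, 14.0] [0.001, 0.0, 0.002]
```

Emit:
servo_tool(
  motion=[
    [1, 4, 6, 0.001, 0, 0.002, 1],
    [1, 4, 10, 0.001, 0, 0.002, 1],
    [1, 1, 13, 0.001, 0, 0.002, 1],
    [0, 0, 13, 0.001, 0, 0.002, 1],
    [0, 0, 10, 0, 0, 0, 1],
    [0, 0, 5, 0, 0, 0, 1],
    [0, 0, 0, 0, 0, 0, 1],
    [0, 0, 0, 0, 0, 0, 1],
  ],
)

```text
t: 12.63
tcp_pos: [0.558, -0.0098, 0.0188]
tool_rot: [0.945, 0.14, -0.293, 0.044]
force: [-0.0, 0.6, 0.6]
finger_gap: 0.999
```

```bash
python3 - <<'E'
from h import *
log()
from station import manip
s=manip.snapshot("wrist");save(s,"w8")
r=lay(16.6,35)
p=np.array([.5463,-.0094,.0095])
plan(p,r,1)
E
```

```text
t 12.68 p0 [ 0.5581 -0.0098  0.0189] tot rot deg 0.6 dist mm 15.1 q [-0.1   0.98  1.3  -0.22  1.43  1.27] F [-0.1 -0.1  0.2] gap 1.0
[-3.9, -3.8, 14.1] [0.004, -0.009, 0.003]
```

View pics/w8.png

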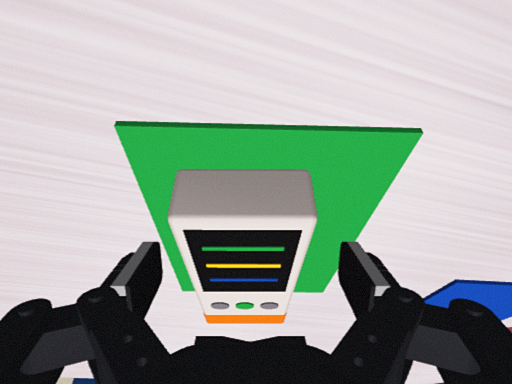

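The view shows the monitor centred between the open fingers, with pads at columns 160 and 340 and monitor edges at about 180 and 312. I go the last 13 mm and then close.

Emit:
servo_tool(
  motion=[
    [-2, -2, 5, 0, 0, 0, 1],
    [-2, -1, 5, 0, 0, 0, 1],
    [-1, 0, 4, 0, 0, 0, 1],
    [0, 0, 0, 0, 0, 0, 1],
  ],
)

```text
t: 13.02
tcp_pos: [0.5468, -0.0104, 0.0106]
tool_rot: [0.945, 0.14, -0.291, 0.045]
force: [-0.9, 0.0, -0.1]
finger_gap: 1.0
```

Emit:
servo_tool(
  motion=[
    [0, 0, 0, 0, 0, 0, 0],
    [0, 0, 0, 0, 0, 0, 0],
    [0, 0, 0, 0, 0, 0, -0.2],
    [0, 0, 0, 0, 0, 0, -0.2],
    [0, 0, 0, 0, 0, 0, -0.2],
    [0, 0, 0, 0, 0, 0, -0.2],
  ],
  grip_force=100,
)

```text
t: 13.52
tcp_pos: [0.5482, -0.01, 0.0114]
tool_rot: [0.946, 0.14, -0.289, 0.045]
force: [1.5, 0.2, -0.6]
finger_gap: 0.679
```

```bash
python3 - <<'E'
from h import *
log()
from station import manip
s=manip.snapshot("wrist");save(s,"w9")
print({k:np.round(v,4) for k,v in manip.sense().items()})
E
```

```text
{'t': np.float64(13.5667), 'q': array([-0.1019,  0.9731,  1.3353, -0.225 ,  1.394 ,  1.2786]), 'qd': array([-0.0018,  0.0002,  0.0017, -0.0011,  0.0016,  0.0006]), 'tau': array([-6.19000e-02, -5.37938e+01, -9.99640e+00, -6.29600e-01,
        1.93960e+00,  1.37000e-02]), 'tcp_pos': array([ 0.5482, -0.01  ,  0.0114]), 'tool_rot': array([ 0.9458,  0.1401, -0.2894,  0.045 ]), 'force': array([ 1.0123,  0.4711, -1.6174]), 'ft_torque': array([ 0.0742, -0.212 ,  0.0333]), 'finger_gap': np.float64(0.6809)}
```

View pics/w9.png

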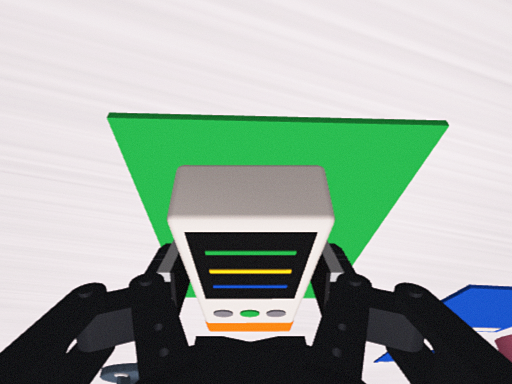

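The gap reads 57.8 mm. The bottle read 54 mm for its 56 mm, so this is consistent with 60 mm. Before lifting I fit a simple kinematic model from the logged states to check that the standing pose is within the joint ranges.

```bash
cat > kin.py <<'E'
from h import *
from scipy.optimize import least_squares
def fk(q,k,s4,s6):
    h,d,L1,e,L2,dw,L3,o6=k
    r=R.from_euler('z',q[0]);p=np.array([0,0,h])+r.apply([0,d,0])
    r=r*R.from_euler('y',q[1]);p=p+r.apply([0,0,L1])
    r=r*R.from_euler('y',q[2]);p=p+r.apply([e,0,L2])
    r=r*R.from_euler('z',s4*q[3]);p=p+r.apply([0,dw,0])
    r=r*R.from_euler('y',q[4]);r=r*R.from_euler('z',s6*q[5]+o6);p=p+r.apply([0,0,L3])
    return p,r
L=pickle.load(open("log.pkl","rb"))
L=L+[(np.array([1.01551,.52842,1.4339,0,1.18138,-.17847]),np.array([.22955,.58056,.23036]),np.array([.187294,.982303,-.00098,-.00038])),
 (np.array([.2845,.6565,1.6845,-.0045,.7952,-.1855]),np.array([.5087,.2634,.0887]),np.array([.5217,.8531,.0009,.003]))]
def res(k,s4,s6):
    o=[]
    for q,p,r in L:
        P,Q=fk(q,k,s4,s6);o+=list(P-p)+list(.2*(Q.inv()*R.from_quat(r)).as_rotvec())
    return np.array(o)
def fit():
    best=None
    for s4 in(1,-1):
        for s6 in (1,-1):
            for o6 in (0,1.57,3.14,-1.57):
                f=least_squares(res,[.3,.1,.4,0,.4,0,.2,o6],args=(s4,s6))
                if best is None or f.cost<best[0]: best=(f.cost,f.x,s4,s6)
    return best
lo=np.array([-3.08,-.75,.22,-1.43,0,-2.85]);hi=np.array([3.08,2.2,2.44,4.57,2.65,2.85])
def ik(p,r,b,q0):
    f=least_squares(lambda q:np.r_[fk(q,*b[1:])[0]-p,.2*(fk(q,*b[1:])[1].inv()*r).as_rotvec()],np.clip(q0,lo+.01,hi-.01),bounds=(lo,hi));return f.x,np.sqrt(2*f.cost)
E
python3 - <<'E'
from kin import *
b=fit();print(len(L),"rms mm",np.sqrt(2*b[0]/len(L)/6)*1000,b[1].round(3),b[2:])
pickle.dump(b,open("kin.pkl","wb"))
from station import manip
q=manip.sense()["q"]
G=None
for a in (35,):
  for yaw in (10,):
    r=stand(yaw,a);d=r.as_matrix()[:,2]
    p=np.array([.467,-.2646,.103])+d*.02
    for q0 in (q,np.array([-.6,.3,1.9,1.5,1,0]),np.array([-.6,.3,1.9,-1,1,0]),np.array([-.9,.3,1.9,2.5,.6,-1])):
        x,e=ik(p,r,b,q0);print(a,yaw,x.round(2),e.round(4))
E
```

```text
8 rms mm 0.0065390784401137105 [0.274 0.111 0.588 0.114 0.392 0.    0.297 1.571] (1, 1)
35 10 [-1.18  0.85  2.18  1.7   0.94 -1.43] 0.0
35 10 [-1.18  0.85  2.18  1.7   0.94 -1.43] 0.0
35 10 [-1.18  0.85  2.18  1.7   0.94 -1.43] 0.0
35 10 [-1.18  0.85  2.18  1.7   0.94 -1.43] 0.0
```

The model fits to under 0.01 mm rms. The standing pose is reachable within the joint ranges with q5 about 0.94, well away from singularity. Next I lift straight up and refine the blue mat pose, which is now uncovered.

Emit:
servo_tool(
  motion=[
    [1, 0, -2, 0, 0, 0, -0.2],
    [4, 0, -6, 0, 0, 0, -0.2],
    [-8, 0, -12, 0, 0, 0, -0.2],
    [-10, 0, -14, 0, 0, 0, -0.2],
    [-10, 0, -14, 0, 0, 0, -0.2],
    [0, 0, 0, 0, 0, 0, -0.2],
    [0, 0, 0, 0, 0, 0, -0.2],
  ],
)

```text
t: 14.15
tcp_pos: [0.5572, -0.0069, 0.0682]
tool_rot: [0.946, 0.14, -0.288, 0.045]
force: [-0.1, 0.1, -2.6]
finger_gap: 0.677
```

```bash
python3 - <<'E'
from h import *
log()
from station import manip
s=manip.snapshot("scene");save(s,"s10",(160,100,340,260),4)
x=manip.sense();print({k:np.round(v,4) for k,v in x.items() if k!="tau"});print(R.from_quat(x["tool_rot"]).as_matrix().round(3))
for f in ("t6","s6"):
    s=pickle.load(open(f"pics/{f}.pkl","rb"));H=hsv(s);h,S,v=[H[...,i].astype(int) for i in range(3)]
    for c in blobs((h>105)&(h<125)&(S>150)&(v>60)): print(f,c.reshape(-1,2).mean(0).round(),rect(s,c,.003))
w=pickle.load(open("pics/w1.pkl","rb"));H=hsv(w);h,S,v=[H[...,i].astype(int) for i in range(3)]
for c in blobs((h>105)&(h<125)&(S>150)&(v>60)): print("w1",rect(w,c,.003))
E
```

```text
{'t': np.float64(14.2), 'q': array([-0.0967,  0.9008,  1.3063, -0.2188,  1.4906,  1.2601]), 'qd': array([-0.0026,  0.0195, -0.0016, -0.0016, -0.0102,  0.0017]), 'tcp_pos': array([ 0.5576, -0.007 ,  0.0685]), 'tool_rot': array([ 0.9463,  0.1401, -0.2879,  0.0449]), 'force': array([ 0.2352,  0.2805, -1.9744]), 'ft_torque': array([ 0.1409, -0.5525, -0.0239]), 'finger_gap': np.float64(0.6826)}
[[ 0.795  0.291 -0.532]
 [ 0.239 -0.957 -0.166]
 [-0.557  0.004 -0.83 ]]
t6 [146.  71.] [887.7 288.4 247.2 125.1  81.5]
t6 [321. 203.] [ 466.4 -265.7  113.7  115.7   10.1]
t6 [349. 270.] [ 265.3 -346.1   71.    81.1   20.9]
t6 [447. 106.] [ 786.2 -677.4   64.2   61.8    1. ]
s6 [329. 363.] [840.7 278.9 244.7 130.3  81.5]
s6 [192. 167.] [ 467.4 -263.6  116.1  116.3   10.2]
s6 [ 12. 182.] [ 709.8 -723.5  108.6   66.3   42.5]
s6 [199. 111.] [ 263.1 -345.4   73.7   81.5   22.1]
s6 [365. 279.] [603.9 283.9  44.3   8.3   1.4]
w1 [ 466.6 -264.5  118.6  118.8    9.9]
w1 [ 262.6 -346.2   84.2   83.1   20.9]
```

View pics/s10.png

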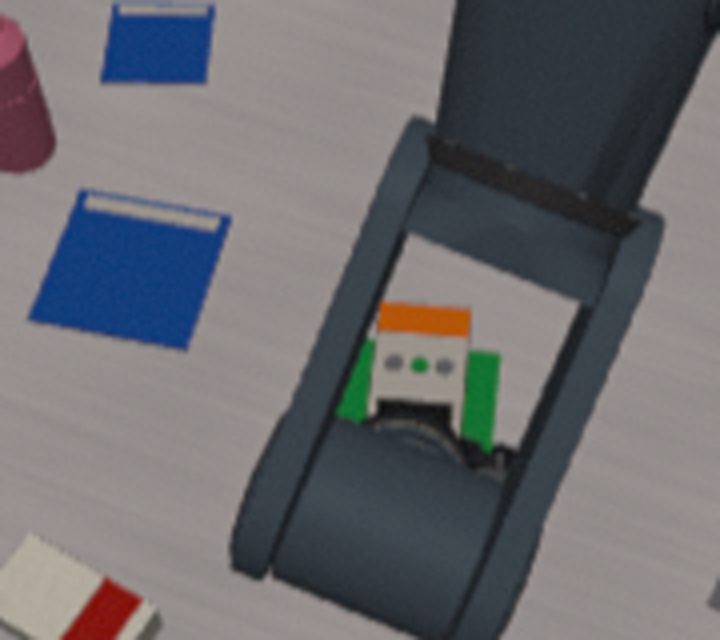

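The monitor is lifted and held level, with 2.6–2.9 N of weight. The blue mat is now (0.4667, -0.2646), yaw 10°, and three views agree within 1.5 mm. Next I plan the swing to standing.

```bash
cat > mon.py <<'E'
from kin import *
b=pickle.load(open("kin.pkl","rb"))
# monitor in tool (at grip)
Rg=R.from_quat([.9458,.1401,-.2894,.045]);pg=np.array([.5482,-.0100,.0114])
ty=Rg.as_matrix()[:,1]; yaw=np.arctan2(-ty[0]*-1,-ty[1]) # y_m=-ty
xm=np.array([-ty[1],ty[0],0]);xm/=np.linalg.norm(xm);zm=np.array([0,0,1.]);ym=np.cross(zm,xm)
Rm=R.from_matrix(np.c_[xm,ym,zm]);pm=np.array([.529,-.0145,.017]);pm=pm-ym*np.dot(pm-pg,ym)
mt_R=Rg.inv()*Rm;mt_p=Rg.inv().apply(pm-pg)
def tool_for(pm,yaw):
    t=np.radians(yaw);z=-np.array([np.cos(t),np.sin(t),0]);x=np.array([0,0,1.]);M=R.from_matrix(np.c_[x,np.cross(z,x),z])
    r=M*mt_R.inv();return pm-r.apply(mt_p),r
def mon(p,r): return p+r.apply(mt_p), r*mt_R
def rows(P):
    for (p0,r0),(p1,r1) in zip(P[:-1],P[1:]):
        print((r0.inv().apply(p1-p0)*1000).round(0).tolist(),(r0.inv()*r1).as_rotvec().round(3).tolist())
def jpath(q0,q1,n): return [fk(q0+(q1-q0)*i/n,*b[1:]) for i in range(n+1)]
E
python3 - <<'E'
from mon import *
from station import manip
print(np.degrees(yaw),mt_p)
s=manip.sense();q=s["q"]
p,r=tool_for(np.array([.4667,-.2646,.078+.08]),10);print("pre",p.round(3),r.as_matrix().round(2))
qt,e=ik(p,r,b,q);print(qt.round(2),e)
pf,rf=tool_for(np.array([.4667,-.2646,.078]),10);print(ik(pf,rf,b,qt)[0].round(2))
# lift
pl=s["tcp_pos"]+[0,0,.13];ql,e=ik(pl,R.from_quat(s["tool_rot"]),b,q);print(ql.round(2),e)
for i,(P,Q) in enumerate(jpath(ql,qt,30)):
    c,m=mon(P,Q);m=m.as_matrix()
    low=c[2]-75e-3*abs(m[2,0])-.03*abs(m[2,1])-.014*abs(m[2,2])
    if i%3==0: print(i,P.round(3),"mon",c.round(3),"low",low.round(3),"xm",m[:,0].round(2))
E
```

```text
16.92251220954835 [-1.94388740e-02  2.25811589e-05  6.38217508e-03]
pre [ 0.472 -0.264  0.178] [[ 0.55  0.17  0.82]
 [ 0.1  -0.99  0.14]
 [ 0.83  0.   -0.56]]
[-1.22  0.62  2.18  1.52  0.95 -1.16] 7.420392616132729e-12
[-1.22  0.84  2.2   1.68  0.96 -1.45]
[-0.1   0.74  1.25 -0.22  1.7   1.21] 3.6305915382414244e-10
0 [ 0.558 -0.007  0.198] mon [ 0.539 -0.013  0.204] low 0.19 xm [0.96 0.29 0.  ]
3 [ 0.533 -0.014  0.173] mon [ 0.514 -0.021  0.177] low 0.149 xm [0.95 0.3  0.09]
6 [ 0.515 -0.015  0.158] mon [ 0.497 -0.023  0.158] low 0.115 xm [0.94 0.25 0.24]
9 [ 0.508 -0.016  0.152] mon [ 0.489 -0.023  0.148] low 0.09 xm [0.9  0.15 0.4 ]
12 [ 0.509 -0.023  0.152] mon [ 0.491 -0.028  0.144] low 0.075 xm [0.82 0.02 0.57]
15 [ 0.516 -0.039  0.157] mon [ 0.499 -0.041  0.145] low 0.068 xm [ 0.69 -0.11  0.72]
18 [ 0.524 -0.066  0.165] mon [ 0.51  -0.066  0.15 ] low 0.069 xm [ 0.51 -0.21  0.83]
21 [ 0.529 -0.106  0.172] mon [ 0.518 -0.105  0.155] low 0.073 xm [ 0.32 -0.25  0.91]
24 [ 0.524 -0.155  0.178] mon [ 0.516 -0.154  0.159] low 0.078 xm [ 0.15 -0.22  0.96]
27 [ 0.506 -0.21   0.18 ] mon [ 0.5   -0.209  0.16 ] low 0.082 xm [ 0.04 -0.12  0.99]
30 [ 0.472 -0.264  0.178] mon [ 0.467 -0.265  0.158] low 0.083 xm [ 0. -0.  1.]
```

Emit:
servo_tool(
  motion=[
    [-5, 0, -7, 0, 0, 0, -0.2],
    [-10, 0, -14, 0, 0, 0, -0.2],
    [-11, 0, -17, 0, 0, 0, -0.2],
    [-11, 0, -17, 0, 0, 0, -0.2],
    [-11, 0, -17, 0, 0, 0, -0.2],
    [-11, 0, -17, 0, 0, 0, -0.2],
    [-8, 0, -12, 0, 0, 0, -0.2],
    [-3, 0, -5, 0, 0, 0, -0.2],
  ],
)

```text
t: 14.87
tcp_pos: [0.5547, -0.006, 0.2042]
tool_rot: [0.945, 0.14, -0.293, 0.043]
force: [-0.3, -0.3, -2.4]
finger_gap: 0.682
```

```bash
cat > step.py <<'E'
import sys
from mon import *
from station import manip
n=int(sys.argv[1]);k=int(sys.argv[2])
s=manip.sense();q=s["q"]
p,r=tool_for(np.array([.4667,-.2646,.078+.08]),10)
qt,e=ik(p,r,b,np.array([-1.22,.62,2.18,1.52,.95,-1.16]))
print("t",s["t"],"p",s["tcp_pos"].round(3),"q",q.round(2),"F",s["force"].round(1),"gap",s["finger_gap"].round(3),"fit",np.linalg.norm(fk(q,*b[1:])[0]-s["tcp_pos"]).round(5))
rows(jpath(q,qt,n)[:k+1])
E
python3 step.py 34 12
```

```text
Traceback (most recent call last):
  File "step.py", line 8, in <module>
    print("t",s["t"],"p",s["tcp_pos"].round(3),"q",q.round(2),"F",s["force"].round(1),"gap",s["finger_gap"].round(3),"fit",np.linalg.norm(fk(q,*b[1:])[0]-s["tcp_pos"]).round(5))
                                                                                            ^^^^^^^^^^^^^^^^^^^^^
AttributeError: 'float' object has no attribute 'round'
```

```bash
sed -i 's/s\["finger_gap"\].round(3)/round(s["finger_gap"],3)/' step.py; python3 step.py 34 12
```

```text
t 14.8667 p [ 0.555 -0.006  0.204] q [-0.1   0.74  1.25 -0.22  1.72  1.21] F [-0.3 -0.3 -2.4] gap 0.682 fit 0.0
[-2.0, 0.0, 12.0] [0.065, 0.02, -0.054]
[-2.0, 0.0, 11.0] [0.063, 0.025, -0.051]
[-2.0, 0.0, 10.0] [0.061, 0.031, -0.049]
[-2.0, 0.0, 8.0] [0.058, 0.037, -0.046]
[-2.0, 0.0, 7.0] [0.055, 0.042, -0.044]
[-2.0, 0.0, 6.0] [0.051, 0.047, -0.042]
[-2.0, 0.0, 5.0] [0.046, 0.051, -0.04]
[-2.0, 0.0, 4.0] [0.041, 0.055, -0.037]
[-2.0, 1.0, 3.0] [0.036, 0.059, -0.035]
[-1.0, 1.0, 1.0] [0.03, 0.062, -0.033]
[-1.0, 1.0, 0.0] [0.025, 0.064, -0.031]
[-1.0, 1.0, -1.0] [0.019, 0.066, -0.03]
```

Emit:
servo_tool(
  motion=[
    [-2, 0, 12, 0.065, 0.02, -0.054, -0.2],
    [-2, 0, 11, 0.063, 0.025, -0.051, -0.2],
    [-2, 0, 10, 0.061, 0.031, -0.049, -0.2],
    [-2, 0, 8, 0.058, 0.037, -0.046, -0.2],
    [-2, 0, 7, 0.055, 0.042, -0.044, -0.2],
    [-2, 0, 6, 0.051, 0.047, -0.042, -0.2],
    [-2, 0, 5, 0.046, 0.051, -0.04, -0.2],
    [-2, 0, 4, 0.041, 0.055, -0.037, -0.2],
    [-2, 1, 3, 0.036, 0.059, -0.035, -0.2],
    [-1, 1, 1, 0.03, 0.062, -0.033, -0.2],
    [-1, 1, 0, 0.025, 0.064, -0.031, -0.2],
    [-1, 1, -1, 0.019, 0.066, -0.03, -0.2],
  ],
)

```text
t: 15.87
tcp_pos: [0.5035, -0.0133, 0.1587]
tool_rot: [0.902, 0.261, -0.04, -0.342]
force: [-0.0, 0.1, -3.0]
finger_gap: 0.681
```

```bash
python3 step.py 22 12
```

```text
t 15.8667 p [ 0.504 -0.013  0.159] q [-0.5   0.69  1.59  0.42  1.46  0.33] F [-0.   0.1 -3. ] gap 0.681 fit 2e-05
[-0.0, 2.0, -2.0] [0.008, 0.067, -0.027]
[0.0, 3.0, -3.0] [0.002, 0.068, -0.025]
[0.0, 3.0, -4.0] [-0.004, 0.068, -0.023]
[1.0, 4.0, -5.0] [-0.01, 0.067, -0.022]
[1.0, 4.0, -6.0] [-0.016, 0.066, -0.02]
[1.0, 5.0, -6.0] [-0.021, 0.064, -0.019]
[1.0, 6.0, -7.0] [-0.027, 0.061, -0.018]
[1.0, 6.0, -8.0] [-0.032, 0.059, -0.016]
[0.0, 7.0, -8.0] [-0.036, 0.056, -0.015]
[0.0, 8.0, -9.0] [-0.041, 0.052, -0.014]
[-0.0, 8.0, -9.0] [-0.045, 0.048, -0.013]
[-1.0, 9.0, -10.0] [-0.049, 0.044, -0.012]
```

Emit:
servo_tool(
  motion=[
    [0, 2, -2, 0.008, 0.067, -0.027, -0.2],
    [0, 3, -3, 0.002, 0.068, -0.025, -0.2],
    [0, 3, -4, -0.004, 0.068, -0.023, -0.2],
    [1, 4, -5, -0.01, 0.067, -0.022, -0.2],
    [1, 4, -6, -0.016, 0.066, -0.02, -0.2],
    [1, 5, -6, -0.021, 0.064, -0.019, -0.2],
    [1, 6, -7, -0.027, 0.061, -0.018, -0.2],
    [1, 6, -8, -0.032, 0.059, -0.016, -0.2],
    [0, 7, -8, -0.036, 0.056, -0.015, -0.2],
    [0, 8, -9, -0.041, 0.052, -0.014, -0.2],
    [0, 8, -9, -0.045, 0.048, -0.013, -0.2],
    [-1, 9, -10, -0.049, 0.044, -0.012, -0.2],
  ],
)

```text
t: 16.87
tcp_pos: [0.5259, -0.1155, 0.1774]
tool_rot: [0.863, 0.202, 0.362, -0.29]
force: [0.5, 0.3, -3.0]
finger_gap: 0.679
```

```bash
python3 step.py 11 11
```

```text
t 16.8667 p [ 0.526 -0.115  0.177] q [-0.92  0.66  1.92  1.03  1.19 -0.53] F [ 0.5  0.3 -3. ] gap 0.679 fit 4e-05
[-1.0, 9.0, -9.0] [-0.048, 0.032, -0.008]
[-1.0, 9.0, -9.0] [-0.05, 0.028, -0.007]
[-2.0, 9.0, -9.0] [-0.052, 0.025, -0.006]
[-3.0, 10.0, -9.0] [-0.053, 0.021, -0.005]
[-3.0, 10.0, -10.0] [-0.054, 0.017, -0.004]
[-4.0, 10.0, -10.0] [-0.055, 0.013, -0.004]
[-5.0, 11.0, -10.0] [-0.055, 0.009, -0.003]
[-5.0, 11.0, -10.0] [-0.055, 0.005, -0.002]
[-6.0, 11.0, -10.0] [-0.055, 0.001, -0.001]
[-7.0, 11.0, -10.0] [-0.054, -0.003, -0.0]
[-8.0, 11.0, -10.0] [-0.054, -0.007, 0.0]
```

Emit:
servo_tool(
  motion=[
    [-1, 9, -9, -0.048, 0.032, -0.008, -0.2],
    [-1, 9, -9, -0.05, 0.028, -0.007, -0.2],
    [-2, 9, -9, -0.052, 0.025, -0.006, -0.2],
    [-3, 10, -9, -0.053, 0.021, -0.005, -0.2],
    [-3, 10, -10, -0.054, 0.017, -0.004, -0.2],
    [-4, 10, -10, -0.055, 0.013, -0.004, -0.2],
    [-5, 11, -10, -0.055, 0.009, -0.003, -0.2],
    [-5, 11, -10, -0.055, 0.005, -0.002, -0.2],
    [-6, 11, -10, -0.055, 0, 0, -0.2],
    [-5, 8, -8, -0.04, 0, 0, -0.2],
    [-3, 3, -3, -0.015, 0, 0, -0.2],
    [0, 0, 0, 0, 0, 0, -0.2],
  ],
)

```text
t: 17.87
tcp_pos: [0.4737, -0.2609, 0.1818]
tool_rot: [0.876, 0.088, 0.472, -0.049]
force: [-0.1, 0.5, -3.1]
finger_gap: 0.681
```

```bash
cat > fin.py <<'E'
import sys
from mon import *
from station import manip
dz=float(sys.argv[1]);n=int(sys.argv[2])
s=manip.sense();P=s["tcp_pos"];Q=R.from_quat(s["tool_rot"])
c,m=mon(P,Q);m=m.as_matrix();print("t",round(s["t"],2),"mon c",c.round(4),"x",m[:,0].round(3),"z",m[:,2].round(3),"F",s["force"].round(1),"gap",round(s["finger_gap"],3),"q",s["q"].round(2))
p,r=tool_for(np.array([.4667,-.2646,.078+dz]),10)
rv=(Q.inv()*r).as_rotvec()
for i in range(n):
    Qi=Q*R.from_rotvec(rv*i/n);print((Qi.inv().apply(p-P)*1000/n).round(1).tolist(),(rv/n).round(4).tolist())
E
python3 fin.py .05 3; python3 - <<'E'
from h import *
from station import manip
s=manip.snapshot("scene");save(s,"s11",(120,60,320,230),4);pickle.dump(s,open("pics/s11.pkl","wb"))
s=manip.snapshot("wrist");save(s,"w11");pickle.dump(s,open("pics/w11.pkl","wb"))
s=manip.snapshot("top");save(s,"t11",(230,130,430,300),4);pickle.dump(s,open("pics/t11.pkl","wb"))
E
```

```text
t 17.87 mon c [ 0.4685 -0.262   0.162 ] x [-0.012 -0.004  1.   ] z [-0.979 -0.205 -0.013] F [-0.1  0.5 -3.1] gap 0.681 q [-1.22  0.62  2.17  1.48  0.98 -1.14]
[-9.9, 0.8, 5.7] [-0.0091, -0.0042, 0.0054]
[-9.8, 0.8, 5.7] [-0.0091, -0.0042, 0.0054]
[-9.8, 0.8, 5.8] [-0.0091, -0.0042, 0.0054]
```

View pics/s11.png

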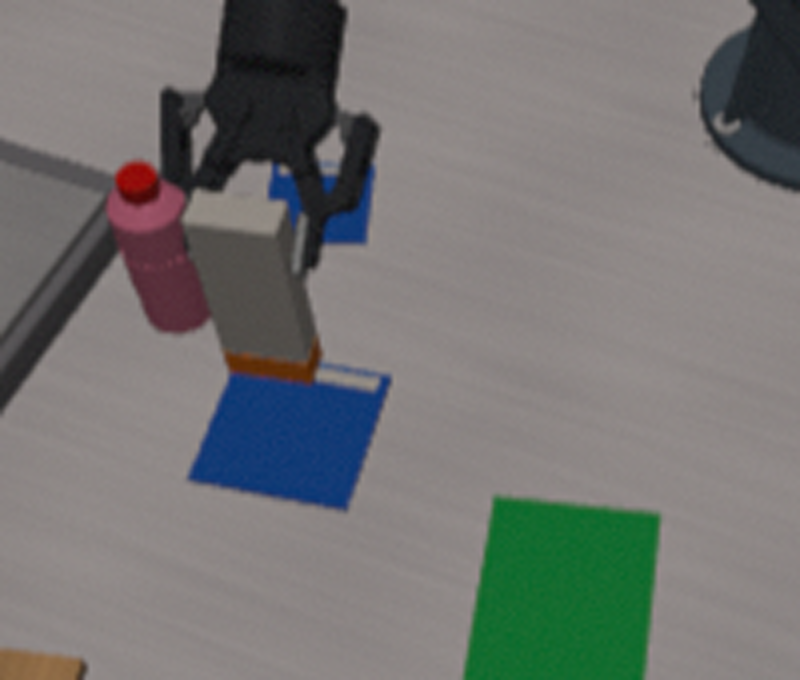

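View pics/w11.png

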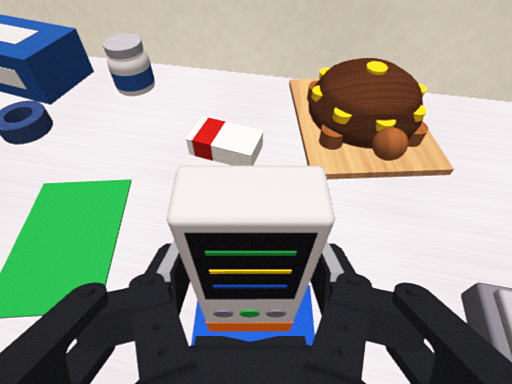

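View pics/t11.png

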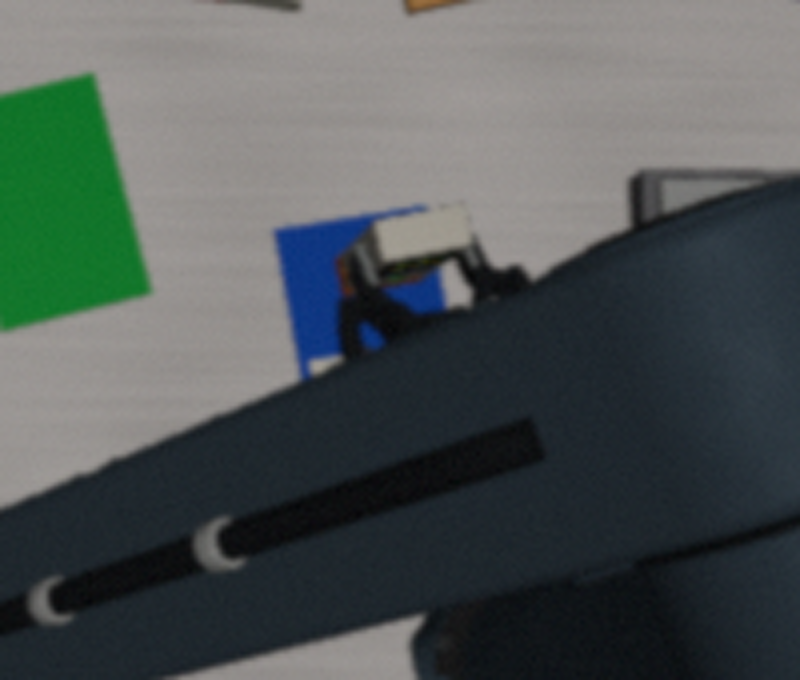

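The wrist view matches the grasp picture, with the same edge pixels, so nothing has slipped. The monitor is upright with its screen toward the robot, 8 cm above the blue mat. Next I lower it.

Emit:
servo_tool(
  motion=[
    [-6, 0, 3, -0.006, -0.003, 0.004, -0.2],
    [-11, 1, 7, -0.008, -0.004, 0.005, -0.2],
    [-11, 1, 7, -0.008, -0.004, 0.005, -0.2],
    [-12, 0, 8, -0.004, -0.002, 0.002, -0.2],
    [-8, 0, 5, 0, 0, 0, -0.2],
    [-2, 0, 1, 0, 0, 0, -0.2],
    [0, 0, 0, 0, 0, 0, -0.2],
  ],
)

```text
t: 18.6
tcp_pos: [0.4773, -0.2615, 0.1219]
tool_rot: [0.879, 0.082, 0.469, -0.041]
force: [0.8, -0.8, -3.2]
finger_gap: 0.677
```

```bash
python3 fin.py .005 2; python3 - <<'E'
from h import *
from station import manip
s=manip.snapshot("scene");save(s,"s12",(140,100,280,220),5);pickle.dump(s,open("pics/s12.pkl","wb"))
E
```

```text
t 18.6 mon c [ 0.4719 -0.2626  0.1022] x [-0.004  0.005  1.   ] z [-0.982 -0.187 -0.003] F [ 0.8 -0.8 -3.2] gap 0.677 q [-1.21  0.78  2.19  1.63  0.96 -1.37]
[-9.5, 0.5, 3.1] [-0.0039, -0.0015, 0.0062]
[-9.5, 0.6, 3.1] [-0.0039, -0.0015, 0.0062]
```

View pics/s12.png

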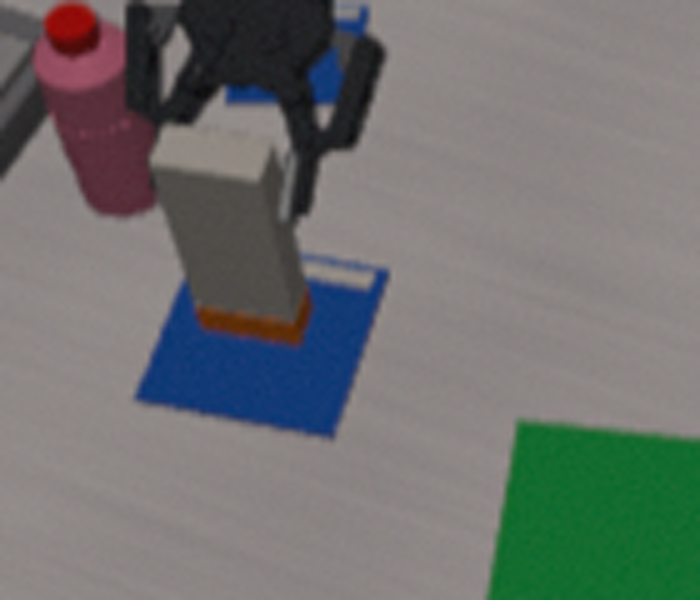

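```bash
python3 - <<'E'
from h import *
s=pickle.load(open("pics/s12.pkl","rb"))
a=cast(s,(179.8,164.6),.027);b=cast(s,(200.6,168.8),.027);print(a.round(4),b.round(4),(a+b)/2,np.linalg.norm(a-b),np.degrees(np.arctan2(*(b-a)[:2])))
E
```

```text
[ 0.4884 -0.2891  0.027 ] [ 0.4787 -0.227   0.027 ] [ 0.48358615 -0.25804964  0.027     ] 0.06280182786487797 -8.88035188827237
```

The foot's rear corners, at (179.8,164.6) and (200.6,168.8), cast to within 3 mm of the predicted foot, width 62.8 mm. I continue down.

Emit:
servo_tool(
  motion=[
    [-5, 1, 0, -0.004, -0.002, 0.006, -0.2],
    [-7, 1, 2, -0.004, -0.002, 0.006, -0.2],
    [-6, 0, 2, 0, 0, 0, -0.2],
    [-3, 0, 1, 0, 0, 0, -0.2],
    [0, 0, 0, 0, 0, 0, -0.2],
  ],
)

```text
t: 19.07
tcp_pos: [0.4705, -0.2661, 0.1021]
tool_rot: [0.88, 0.076, 0.468, -0.038]
force: [0.4, -0.3, -2.7]
finger_gap: 0.679
```

```bash
python3 fin.py .0 2
```

```text
t 19.07 mon c [ 0.465  -0.2672  0.0825] x [-0.001  0.005  1.   ] z [-0.985 -0.173 -0.   ] F [ 0.4 -0.3 -2.7] gap 0.679 q [-1.23  0.83  2.2   1.67  0.96 -1.44]
[-1.3, -1.1, 2.1] [0.0016, -0.0001, 0.0022]
[-1.3, -1.1, 2.1] [0.0016, -0.0001, 0.0022]
```

Emit:
servo_tool(
  motion=[
    [-1, -1, 2, 0.002, 0, 0.002, -0.2],
    [-1, -1, 2, 0.002, 0, 0.002, -0.2],
    [0, 0, 0, 0, 0, 0, -0.2],
  ],
)

```text
t: 19.32
tcp_pos: [0.4728, -0.2645, 0.099]
tool_rot: [0.879, 0.075, 0.469, -0.04]
force: [-0.5, 0.6, -2.4]
finger_gap: 0.676
```

```bash
python3 fin.py .0 1
```

```text
t 19.32 mon c [ 0.4673 -0.2655  0.0793] x [-0.004 -0.     1.   ] z [-0.985 -0.173 -0.004] F [-0.5  0.6 -2.4] gap 0.676 q [-1.22  0.84  2.19  1.68  0.97 -1.45]
[-1.3, -1.0, 0.4] [0.0011, -0.0041, -0.0004]
```

Emit:
servo_tool(
  motion=[
    [-1.2, -0.5, 0.5, 0.001, -0.004, 0, -0.2],
    [-0.8, 0, 0.5, 0, -0.001, 0, -0.2],
  ],
)

```text
t: 19.48
tcp_pos: [0.4734, -0.2642, 0.0988]
tool_rot: [0.879, 0.075, 0.469, -0.039]
force: [-3.6, -0.2, 5.6]
finger_gap: 0.679
```

```bash
python3 fin.py .0 1
```

```text
t 19.48 mon c [ 0.468  -0.2652  0.0791] x [-0.005  0.001  1.   ] z [-0.985 -0.173 -0.005] F [-3.6 -0.2  5.6] gap 0.679 q [-1.22  0.84  2.19  1.68  0.97 -1.45]
[-1.6, -0.8, -0.3] [0.0012, -0.0048, 0.001]
```

Contact: Fz went from -2.4 to +5.6 N with the monitor leaning only 0.3°. I open the fingers slowly.

Emit:
servo_tool(
  motion=[
    [0, 0, 0, 0, 0, 0, 0.45],
    [0, 0, 0, 0, 0, 0, 0.55],
    [0, 0, 0, 0, 0, 0, 0.7],
    [0, 0, 0, 0, 0, 0, 1],
    [0, 0, 0, 0, 0, 0, 1],
    [0, 0, 0, 0, 0, 0, 1],
  ],
  grip_force=20,
)

```text
t: 19.98
tcp_pos: [0.4737, -0.2633, 0.0991]
tool_rot: [0.879, 0.076, 0.469, -0.04]
force: [-0.3, 0.1, 0.7]
finger_gap: 0.997
```

```bash
python3 fin.py .0 1; python3 - <<'E'
from h import *
from station import manip
s=manip.snapshot("wrist");save(s,"w13")
s=manip.snapshot("scene");save(s,"s13",(140,100,280,220),5)
E
```

```text
t 19.98 mon c [ 0.4682 -0.2642  0.0794] x [-0.005  0.     1.   ] z [-0.985 -0.175 -0.005] F [-0.3  0.1  0.7] gap 0.997 q [-1.22  0.84  2.19  1.68  0.97 -1.45]
[-2.0, 0.1, -0.4] [-0.0005, -0.0048, 0.0015]
```

View pics/w13.png

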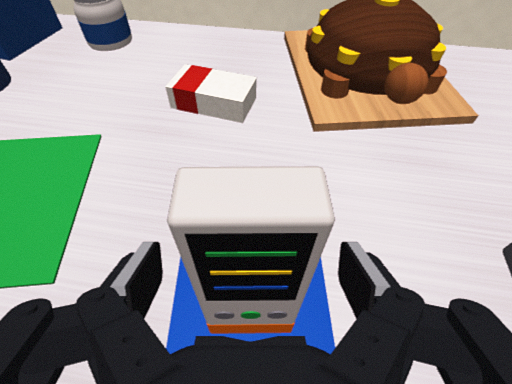

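View pics/s13.png

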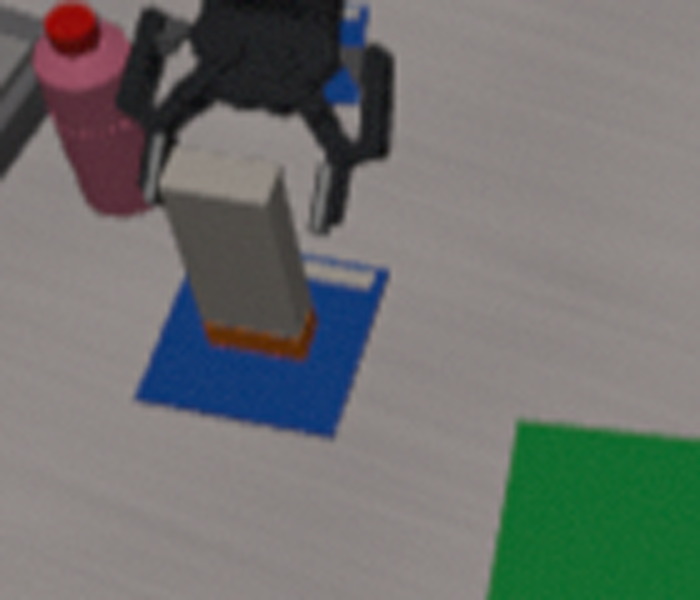

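The wrist view shows the monitor standing upright on the blue mat, screen toward the stripe side, with both fingers clear (pads at columns 160 and 340, monitor 170–333). Next I retreat along the tool axis and plan the way to the bottle.

```bash
python3 - <<'E'
from mon import *
from station import manip
s=manip.sense();q=s["q"];P=s["tcp_pos"];Q=R.from_quat(s["tool_rot"]);d=Q.as_matrix()[:,2]
q1,e1=ik(P-d*.06,Q,b,q);print(q1.round(2),e1)
q2,e2=ik(P-d*.06+[0,0,.12],Q,b,q1);print(q2.round(2),e2,(P-d*.06+[0,0,.12]).round(3))
q3,e3=ik(np.array([.509,.262,.225]),down(27),b,np.array([.28,.47,1.6,0,1.08,-.19]));print(q3.round(2),e3)
for i,(p,r) in enumerate(jpath(q2,q3,30)):
    if i%3==0: print(i,p.round(3),r.as_matrix()[:,2].round(2))
E
```

```text
[-1.36  0.76  2.25  1.52  0.98 -1.41] 8.147803509715274e-14
[-1.36  0.42  2.18  1.27  1.05 -0.93] 5.764725412882421e-12 [ 0.424 -0.272  0.252]
[ 0.28  0.46  1.57  0.    1.1  -0.19] 7.044347321734782e-11
0 [ 0.424 -0.272  0.252] [ 0.82  0.14 -0.56]
3 [ 0.456 -0.21   0.242] [ 0.73  0.31 -0.61]
6 [ 0.476 -0.149  0.232] [ 0.6   0.44 -0.67]
9 [ 0.488 -0.091  0.222] [ 0.45  0.52 -0.73]
12 [ 0.495 -0.038  0.213] [ 0.3   0.54 -0.79]
15 [0.498 0.012 0.206] [ 0.15  0.52 -0.84]
18 [0.501 0.059 0.202] [ 0.04  0.45 -0.89]
21 [0.503 0.106 0.201] [-0.04  0.35 -0.94]
24 [0.506 0.153 0.205] [-0.08  0.23 -0.97]
27 [0.509 0.205 0.212] [-0.06  0.11 -0.99]
30 [0.509 0.262 0.225] [ 0.  0. -1.]
```

Emit:
servo_tool(
  motion=[
    [0, 0, -3, 0, 0, 0, 1],
    [0, 0, -6, 0, 0, 0, 1],
    [0, 0, -9, 0, 0, 0, 1],
    [0, 0, -11, 0, 0, 0, 1],
    [0, 0, -12, 0, 0, 0, 1],
    [0, 0, -12, 0, 0, 0, 1],
    [3, 0, -8, 0, 0, 0, 1],
    [0, 0, 0, 0, 0, 0, 1],
  ],
)

```text
t: 20.75
tcp_pos: [0.4204, -0.2717, 0.1385]
tool_rot: [0.879, 0.076, 0.469, -0.04]
force: [-1.0, -0.4, 0.5]
finger_gap: 1.002
```

```bash
python3 fin.py .0 1; python3 - <<'E'
from h import *
from station import manip
s=manip.snapshot("scene");save(s,"s14",(140,80,280,220),5);pickle.dump(s,open("pics/s14.pkl","wb"))
E
```

```text
t 20.75 mon c [ 0.4149 -0.2727  0.1188] x [-0.004 -0.001  1.   ] z [-0.985 -0.175 -0.004] F [-1.  -0.4  0.5] gap 1.002 q [-1.37  0.74  2.25  1.5   0.98 -1.39]
[-4.7, 0.9, 66.3] [-0.001, -0.0042, 0.0005]
```

View pics/s14.png

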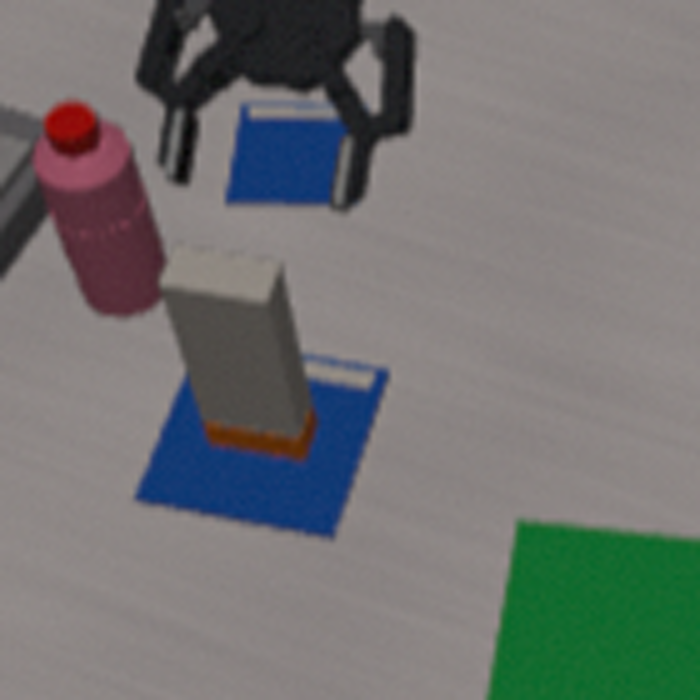

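The monitor stands free on the blue mat. Next I check its foot position and rise.

```bash
python3 - <<'E'
from h import *
s=pickle.load(open("pics/s14.pkl","rb"))
a=cast(s,(181.5,169.2),.003);b=cast(s,(201.1,172.3),.003);m=(a+b)/2;print(a.round(4),b.round(4),"len",np.linalg.norm(a-b),"centre",m-.014*np.array([.985,.174,0]),np.degrees(np.arctan2(*(b-a)[:2])))
E
```

```text
[ 0.4882 -0.2886  0.003 ] [ 0.4761 -0.2304  0.003 ] len 0.059455253189256985 centre [ 0.46832845 -0.26191213  0.003     ] -11.721244647102992
```

Emit:
servo_tool(
  motion=[
    [10, 0, -7, 0, 0, 0, 1],
    [20, 0, -14, 0, 0, 0, 1],
    [22, 0, -16, 0, 0, 0, 1],
    [20, 0, -14, 0, 0, 0, 1],
    [12, 0, -8, 0, 0, 0, 1],
    [5, 0, -3, 0, 0, 0, 1],
  ],
)

```text
t: 21.3
tcp_pos: [0.4175, -0.2722, 0.248]
tool_rot: [0.88, 0.073, 0.467, -0.043]
force: [0.5, 0.3, 0.4]
finger_gap: 0.999
```

```bash
cat > goto.py <<'E'
import sys
from mon import *
from station import manip
def go(p,yaw,n,k,q0):
    s=manip.sense();q=s["q"];qt,e=ik(np.array(p),down(yaw),b,np.array(q0))
    print("t",round(s["t"],2),"p",s["tcp_pos"].round(4),"q",q.round(2),"qt",qt.round(2),"e",round(e,5),"F",s["force"].round(1),"gap",round(s["finger_gap"],3))
    rows(jpath(q,qt,n)[:k+1])
E
python3 - <<'E'
from goto import *
go([.509,.262,.225],27,30,12,[.28,.46,1.57,0,1.1,-.19])
E
```

```text
t 21.3 p [ 0.4175 -0.2722  0.248 ] q [-1.38  0.43  2.18  1.26  1.06 -0.94] qt [ 0.28  0.46  1.57 -0.    1.1  -0.19] e 0.0 F [0.5 0.3 0.4] gap 0.999
[6.0, -18.0, 14.0] [0.065, -0.021, -0.043]
[6.0, -17.0, 14.0] [0.063, -0.022, -0.043]
[6.0, -16.0, 14.0] [0.062, -0.023, -0.044]
[6.0, -15.0, 14.0] [0.06, -0.025, -0.045]
[7.0, -15.0, 14.0] [0.058, -0.026, -0.045]
[7.0, -14.0, 14.0] [0.056, -0.027, -0.046]
[8.0, -13.0, 14.0] [0.055, -0.028, -0.047]
[8.0, -12.0, 14.0] [0.053, -0.029, -0.047]
[9.0, -11.0, 13.0] [0.05, -0.031, -0.048]
[9.0, -10.0, 13.0] [0.048, -0.032, -0.048]
[9.0, -9.0, 13.0] [0.046, -0.033, -0.049]
[10.0, -8.0, 12.0] [0.044, -0.034, -0.05]
```

The monitor stands at (0.468, -0.262), 3 mm from the mat centre, with yaw within about 2°. Next I go to the bottle.

Emit:
servo_tool(
  motion=[
    [6, -18, 14, 0.065, -0.021, -0.043, 1],
    [6, -17, 14, 0.063, -0.022, -0.043, 1],
    [6, -16, 14, 0.062, -0.023, -0.044, 1],
    [6, -15, 14, 0.06, -0.025, -0.045, 1],
    [7, -15, 14, 0.058, -0.026, -0.045, 1],
    [7, -14, 14, 0.056, -0.027, -0.046, 1],
    [8, -13, 14, 0.055, -0.028, -0.047, 1],
    [8, -12, 14, 0.053, -0.029, -0.047, 1],
    [9, -11, 13, 0.05, -0.031, -0.048, 1],
    [9, -10, 13, 0.048, -0.032, -0.048, 1],
    [9, -9, 13, 0.046, -0.033, -0.049, 1],
    [10, -8, 12, 0.044, -0.034, -0.05, 1],
  ],
)

```text
t: 22.3
tcp_pos: [0.486, -0.0325, 0.2068]
tool_rot: [0.819, 0.477, 0.263, -0.18]
force: [0.4, -0.0, 1.5]
finger_gap: 1.002
```

```bash
python3 - <<'E'
from goto import *
go([.509,.262,.225],27,18,12,[.28,.46,1.57,0,1.1,-.19])
E
```

```text
t 22.3 p [ 0.486  -0.0325  0.2068] q [-0.69  0.44  1.94  0.73  1.08 -0.63] qt [ 0.28  0.46  1.57 -0.    1.1  -0.19] e 0.0 F [ 0.4 -0.   1.5] gap 1.002
[10.0, -6.0, 11.0] [0.039, -0.034, -0.049]
[11.0, -5.0, 10.0] [0.036, -0.035, -0.049]
[11.0, -4.0, 10.0] [0.034, -0.036, -0.05]
[12.0, -3.0, 9.0] [0.031, -0.036, -0.05]
[12.0, -2.0, 8.0] [0.029, -0.037, -0.05]
[13.0, -2.0, 8.0] [0.026, -0.038, -0.051]
[13.0, -1.0, 7.0] [0.023, -0.038, -0.051]
[14.0, 0.0, 6.0] [0.021, -0.039, -0.051]
[14.0, 1.0, 5.0] [0.018, -0.039, -0.051]
[15.0, 2.0, 4.0] [0.015, -0.039, -0.051]
[15.0, 3.0, 3.0] [0.012, -0.04, -0.051]
[16.0, 3.0, 2.0] [0.009, -0.04, -0.051]
```

Emit:
servo_tool(
  motion=[
    [10, -6, 11, 0.039, -0.034, -0.049, 1],
    [11, -5, 10, 0.036, -0.035, -0.049, 1],
    [11, -4, 10, 0.034, -0.036, -0.05, 1],
    [12, -3, 9, 0.031, -0.036, -0.05, 1],
    [12, -2, 8, 0.029, -0.037, -0.05, 1],
    [13, -2, 8, 0.026, -0.038, -0.051, 1],
    [13, -1, 6, 0.023, -0.038, -0.051, 1],
    [14, 0, 5, 0.021, -0.039, -0.051, 1],
    [14, 1, 4, 0.018, -0.039, -0.051, 1],
    [15, 2, 3, 0.015, -0.039, -0.051, 1],
    [15, 3, 2, 0.012, -0.04, -0.051, 1],
    [16, 3, 1, 0.009, -0.04, -0.051, 1],
  ],
)

```text
t: 23.3
tcp_pos: [0.4961, 0.1612, 0.2006]
tool_rot: [0.624, 0.773, 0.044, -0.105]
force: [0.9, -0.2, -0.2]
finger_gap: 1.0
```

```bash
python3 - <<'E'
from goto import *
go([.509,.262,.225],27,6,6,[.28,.46,1.57,0,1.1,-.19])
s=manip.snapshot("top");pickle.dump(s,open("pics/t15.pkl","wb"));save(s,"t15")
H=hsv(s);h,S,v=[H[...,i].astype(int) for i in range(3)]
for c in blobs(((h<5)|(h>174))&(S>170)&(v>80),20): print(c.reshape(-1,2).mean(0).round(),rect(s,c,.147))
s=manip.snapshot("scene");save(s,"s15");
H=hsv(s);h,S,v=[H[...,i].astype(int) for i in range(3)]
for c in blobs(((h<5)|(h>174))&(S>190)&(v>80),20): print(c.reshape(-1,2).mean(0).round(),rect(s,c,.147))
E
```

```text
t 23.3 p [0.4961 0.1612 0.2006] q [-0.02  0.46  1.69  0.22  1.11 -0.34] qt [ 0.28  0.46  1.57 -0.    1.1  -0.19] e 0.0 F [ 0.9 -0.2 -0.2] gap 1.0
[14.0, 6.0, -0.0] [0.001, -0.039, -0.043]
[15.0, 6.0, -1.0] [-0.002, -0.039, -0.043]
[15.0, 7.0, -2.0] [-0.005, -0.038, -0.043]
[16.0, 8.0, -3.0] [-0.007, -0.038, -0.042]
[16.0, 8.0, -4.0] [-0.01, -0.037, -0.042]
[17.0, 9.0, -5.0] [-0.013, -0.037, -0.041]
[18. 70.] [814.6 612.6 125.8 106.8  11.4]
[283. 118.] [ 681.9 -138.5   22.1   47.9   81.7]
[379. 221.] [ 396.5 -395.7   29.7   30.2    0.7]
[184. 256.] [ 758.4 -107.5   21.    46.9   82. ]
[380. 219.] [512.9 261.2  28.5  24.4  12.8]
[154. 105.] [ 404.1 -392.3   26.3   30.3   81. ]
```

View pics/s15.png

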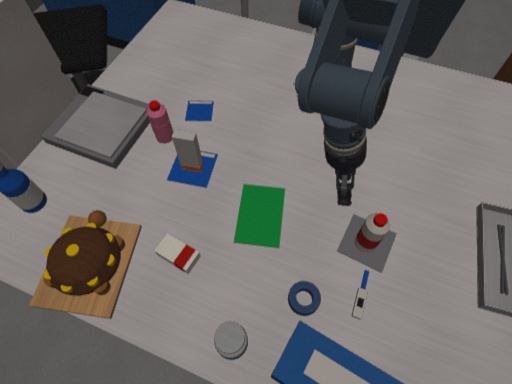

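The scene view shows the monitor standing on blue at (189,152) and the bottle on grey with its cap at (380,219), which casts to (0.512, 0.261). I go above the bottle.

Emit:
servo_tool(
  motion=[
    [14, 6, 0, 0.001, -0.039, -0.043, 1],
    [15, 6, -1, -0.002, -0.039, -0.043, 1],
    [15, 7, -3, -0.005, -0.038, -0.043, 1],
    [16, 8, -4, -0.007, -0.038, -0.042, 1],
    [16, 8, -4, -0.01, -0.037, -0.042, 1],
    [12, 7, -3, -0.01, -0.027, -0.03, 1],
    [3, 2, 0, 0, -0.005, -0.005, 1],
    [0, 0, 0, 0, 0, 0, 1],
  ],
)

```text
t: 24.07
tcp_pos: [0.5053, 0.2612, 0.2209]
tool_rot: [0.521, 0.853, -0.005, -0.004]
force: [-1.1, 0.4, -0.6]
finger_gap: 0.999
```

```bash
python3 - <<'E'
from h import *
plan(np.array([.512,.2615,.14]),down(27),4)
E
```

```text
t 24.07 p0 [0.5053 0.2612 0.2209] tot rot deg 0.8 dist mm 81.2 q [ 0.28  0.47  1.58 -0.    1.11 -0.19] F [-1.1  0.4 -0.6] gap 0.999
[-0.7, 1.8, 20.2] [-0.003, -0.001, 0.001]
[-0.7, 1.7, 20.2] [-0.003, -0.001, 0.001]
[-0.7, 1.7, 20.2] [-0.003, -0.001, 0.001]
[-0.7, 1.6, 20.2] [-0.003, -0.001, 0.001]
```

Emit:
servo_tool(
  motion=[
    [-1, 2, 6, -0.003, -0.001, 0, 1],
    [-1, 2, 12, -0.003, -0.001, 0, 1],
    [-1, 2, 14, -0.003, -0.001, 0, 1],
    [0, 1, 12, -0.003, -0.001, 0, 1],
    [0, 0, 8, 0, 0, 0, 1],
    [0, 0, 0, 0, 0, 0, 1],
    [0, 0, 0, 0, 0, 0, 1],
  ],
)

```text
t: 24.65
tcp_pos: [0.5123, 0.2518, 0.1617]
tool_rot: [0.527, 0.85, -0.005, -0.003]
force: [0.1, -0.5, 0.2]
finger_gap: 0.995
```

```bash
python3 - <<'E'
from h import *
plan(np.array([.512,.2615,.09]),down(27),6)
E
```

```text
t 24.65 p0 [0.5123 0.2518 0.1617] tot rot deg 0.9 dist mm 72.4 q [ 0.26  0.55  1.63 -0.    0.97 -0.2 ] F [ 0.1 -0.5  0.2] gap 0.995
[1.5, 0.8, 11.9] [-0.002, -0.0, -0.002]
[1.5, 0.8, 11.9] [-0.002, -0.0, -0.002]
[1.5, 0.8, 11.9] [-0.002, -0.0, -0.002]
[1.5, 0.8, 11.9] [-0.002, -0.0, -0.002]
[1.5, 0.7, 11.9] [-0.002, -0.0, -0.002]
[1.5, 0.7, 11.9] [-0.002, -0.0, -0.002]
```

Emit:
servo_tool(
  motion=[
    [4, 2, 2, -0.004, 0, -0.004, 1],
    [4, 2, 8, -0.004, 0, -0.004, 1],
    [2, 0, 14, -0.003, 0, 0, 1],
    [0, 0, 16, 0, 0, 0, 1],
    [0, 0, 14, 0, 0, 0, 1],
    [0, 0, 10, 0, 0, 0, 1],
    [0, 0, 4, 0, 0, 0, 1],
    [0, 0, 0, 0, 0, 0, 1],
    [0, 0, 0, 0, 0, 0, 1],
  ],
)

```text
t: 25.4
tcp_pos: [0.5149, 0.265, 0.0926]
tool_rot: [0.524, 0.852, 0.004, 0.003]
force: [-0.3, 0.3, 0.8]
finger_gap: 0.998
```

```bash
python3 - <<'E'
from h import *
plan(np.array([.512,.2615,.089]),down(27),2)
E
```

```text
t 25.40 p0 [0.5149 0.265  0.0926] tot rot deg 0.6 dist mm 5.9 q [ 0.28  0.65  1.67  0.    0.81 -0.19] F [-0.3  0.3  0.8] gap 0.998
[-0.9, -2.1, 1.8] [0.005, 0.0, -0.001]
[-0.9, -2.1, 1.8] [0.005, 0.0, -0.001]
```

Emit:
servo_tool(
  motion=[
    [-1, -2, 2, 0.005, 0, 0, 1],
    [-1, -2, 1, 0.004, 0, 0, 1],
    [0, 0, 0, 0, 0, 0, 1],
    [0, 0, 0, 0, 0, 0, 1],
  ],
)

```text
t: 25.73
tcp_pos: [0.5135, 0.2617, 0.0915]
tool_rot: [0.523, 0.852, 0.002, 0.002]
force: [-0.8, 0.7, 0.2]
finger_gap: 1.0
```

```bash
python3 - <<'E'
from h import *
plan(np.array([.512,.2615,.089]),down(27),2)
E
```

```text
t 25.73 p0 [0.5135 0.2617 0.0915] tot rot deg 0.3 dist mm 2.9 q [ 0.28  0.66  1.67 -0.    0.81 -0.19] F [-0.8  0.7  0.2] gap 1.0
[0.2, -0.7, 1.2] [0.003, 0.001, -0.001]
[0.2, -0.7, 1.2] [0.003, 0.001, -0.001]
```

Good; the grasp height is 0.0915. I close.

Emit:
servo_tool(
  motion=[
    [0, 0, 0, 0, 0, 0, 0.4],
    [0, 0, 0, 0, 0, 0, 0],
    [0, 0, 0, 0, 0, 0, -0.2],
    [0, 0, 0, 0, 0, 0, -0.2],
    [0, 0, 0, 0, 0, 0, -0.2],
    [0, 0, 0, 0, 0, 0, -0.2],
    [0, 0, 0, 0, 0, 0, -0.2],
  ],
  grip_force=60,
)

```text
t: 26.32
tcp_pos: [0.5133, 0.2614, 0.093]
tool_rot: [0.523, 0.852, 0.002, 0.002]
force: [-0.5, 0.2, 0.9]
finger_gap: 0.635
```

```bash
python3 - <<'E'
from h import *
from station import manip
print(manip.sense()["tcp_pos"], manip.sense()["tool_rot"])
plan(np.array([.512,.2615,.16]),down(27),5)
E
```

```text
[0.51327689 0.26142396 0.09296403] [0.52349222 0.85202608 0.0018866  0.00197447]
t 26.32 p0 [0.5133 0.2614 0.093 ] tot rot deg 0.3 dist mm 67.0 q [ 0.28  0.65  1.67 -0.    0.81 -0.19] F [-0.5  0.2  0.9] gap 0.635
[0.1, -0.2, -13.4] [0.001, 0.0, -0.0]
[0.1, -0.2, -13.4] [0.001, 0.0, -0.0]
[0.1, -0.2, -13.4] [0.001, 0.0, -0.0]
[0.1, -0.2, -13.4] [0.001, 0.0, -0.0]
[0.1, -0.2, -13.4] [0.001, 0.0, -0.0]
```

Emit:
servo_tool(
  motion=[
    [0, 0, -6, 0, 0, 0, -0.2],
    [0, 0, -12, 0, 0, 0, -0.2],
    [0, 0, -16, 0, 0, 0, -0.2],
    [0, 0, -14, 0, 0, 0, -0.2],
    [0, 0, -8, 0, 0, 0, -0.2],
    [0, 0, -2, 0, 0, 0, -0.2],
  ],
)

```text
t: 26.82
tcp_pos: [0.5101, 0.2606, 0.1503]
tool_rot: [0.524, 0.852, -0.002, -0.001]
force: [0.3, 0.4, -3.6]
finger_gap: 0.635
```

```bash
python3 - <<'E'
from h import *
plan(np.array([.5365,-.0215,.145]),down(-2),13)
E
```

```text
t 26.82 p0 [0.5101 0.2606 0.1503] tot rot deg 28.9 dist mm 283.4 q [ 0.28  0.57  1.64 -0.    0.94 -0.19] F [ 0.3  0.4 -3.6] gap 0.635
[-20.3, -8.0, 0.4] [-0.0, 0.0, 0.039]
[-20.6, -7.2, 0.4] [-0.0, 0.0, 0.039]
[-20.8, -6.4, 0.4] [-0.0, 0.0, 0.039]
[-21.1, -5.6, 0.4] [-0.0, 0.0, 0.039]
[-21.3, -4.8, 0.4] [-0.0, 0.0, 0.039]
[-21.4, -3.9, 0.4] [-0.0, 0.0, 0.039]
[-21.6, -3.1, 0.4] [-0.0, 0.0, 0.039]
[-21.7, -2.3, 0.4] [-0.0, 0.0, 0.039]
[-21.7, -1.4, 0.4] [-0.0, 0.0, 0.039]
[-21.8, -0.6, 0.4] [-0.0, 0.0, 0.039]
[-21.8, 0.3, 0.4] [-0.0, 0.0, 0.039]
[-21.8, 1.1, 0.4] [-0.0, 0.0, 0.039]
[-21.7, 1.9, 0.4] [-0.0, 0.0, 0.039]
```

Emit:
servo_tool(
  motion=[
    [-10, -4, 0, 0, 0, 0.02, -0.2],
    [-20, -7, 0, 0, 0, 0.039, -0.2],
    [-21, -6, 0, 0, 0, 0.039, -0.2],
    [-21, -6, 0, 0, 0, 0.039, -0.2],
    [-21, -5, 0, 0, 0, 0.039, -0.2],
    [-21, -4, 0, 0, 0, 0.039, -0.2],
    [-22, -3, 0, 0, 0, 0.039, -0.2],
    [-22, -2, 0, 0, 0, 0.039, -0.2],
    [-22, -1, 0, 0, 0, 0.039, -0.2],
    [-22, 0, 0, 0, 0, 0.039, -0.2],
    [-22, 0, 0, 0, 0, 0.039, -0.2],
    [-22, 1, 0, 0, 0, 0.039, -0.2],
  ],
)

```text
t: 27.82
tcp_pos: [0.5291, -0.0029, 0.1429]
tool_rot: [0.709, 0.706, -0.007, -0.006]
force: [-0.1, 0.4, -3.5]
finger_gap: 0.636
```

```bash
python3 - <<'E'
from h import *
plan(np.array([.5365,-.0215,.15]),down(-2),3)
E
```

```text
t 27.82 p0 [ 0.5291 -0.0029  0.1429] tot rot deg 2.0 dist mm 21.2 q [-0.21  0.53  1.74 -0.01  0.88 -0.2 ] F [-0.1  0.4 -3.5] gap 0.636
[-6.2, 2.4, -2.4] [-0.006, 0.001, 0.01]
[-6.2, 2.5, -2.4] [-0.006, 0.001, 0.01]
[-6.1, 2.6, -2.4] [-0.006, 0.001, 0.01]
```

Emit:
servo_tool(
  motion=[
    [-6, 2, -1, -0.006, 0.001, 0.006, -0.2],
    [-3, 2, -1, -0.006, 0.001, 0.006, -0.2],
    [0, 2, 0, -0.005, 0, 0, -0.2],
    [0, 0, 0, 0, 0, 0, -0.2],
    [0, 0, 0, 0, 0, 0, -0.2],
  ],
)

```text
t: 28.23
tcp_pos: [0.5335, -0.0175, 0.1423]
tool_rot: [0.716, 0.698, -0.002, -0.002]
force: [0.3, 1.4, -3.5]
finger_gap: 0.637
```

```bash
python3 - <<'E'
from h import *
plan(np.array([.5365,-.0215,.098]),down(-2),5)
E
```

```text
t 28.23 p0 [ 0.5335 -0.0175  0.1423] tot rot deg 0.6 dist mm 44.6 q [-0.24  0.53  1.74 -0.    0.87 -0.21] F [ 0.3  1.4 -3.5] gap 0.637
[-0.8, 0.7, 8.9] [-0.001, 0.0, 0.002]
[-0.8, 0.6, 8.9] [-0.001, 0.0, 0.002]
[-0.8, 0.6, 8.9] [-0.001, 0.0, 0.002]
[-0.8, 0.6, 8.9] [-0.001, 0.0, 0.002]
[-0.8, 0.6, 8.9] [-0.001, 0.0, 0.002]
```

Emit:
servo_tool(
  motion=[
    [-1, 1, 5, -0.001, 0, 0, -0.2],
    [-1, 1, 9, -0.001, 0, 0, -0.2],
    [-1, 1, 10, -0.001, 0, 0, -0.2],
    [-1, 0, 8, 0, 0, 0, -0.2],
    [0, 0, 5, 0, 0, 0, -0.2],
    [0, 0, 2, 0, 0, 0, -0.2],
    [0, 0, 0, 0, 0, 0, -0.2],
  ],
)

```text
t: 28.82
tcp_pos: [0.5353, -0.0177, 0.0979]
tool_rot: [0.714, 0.7, -0.001, -0.002]
force: [0.4, 1.1, -3.7]
finger_gap: 0.636
```

```bash
python3 - <<'E'
from h import *
from station import manip
plan(np.array([.5365,-.0215,.093]),down(-2),1)
s=manip.snapshot("scene");save(s,"s16",(200,100,360,260),4);pickle.dump(s,open("pics/s16.pkl","wb"))
E
```

```text
t 28.82 p0 [ 0.5353 -0.0177  0.0979] tot rot deg 0.9 dist mm 6.4 q [-0.24  0.61  1.77  0.    0.77 -0.22] F [ 0.4  1.1 -3.7] gap 0.636
[-3.8, 1.3, 4.9] [-0.004, -0.001, 0.016]
```

View pics/s16.png

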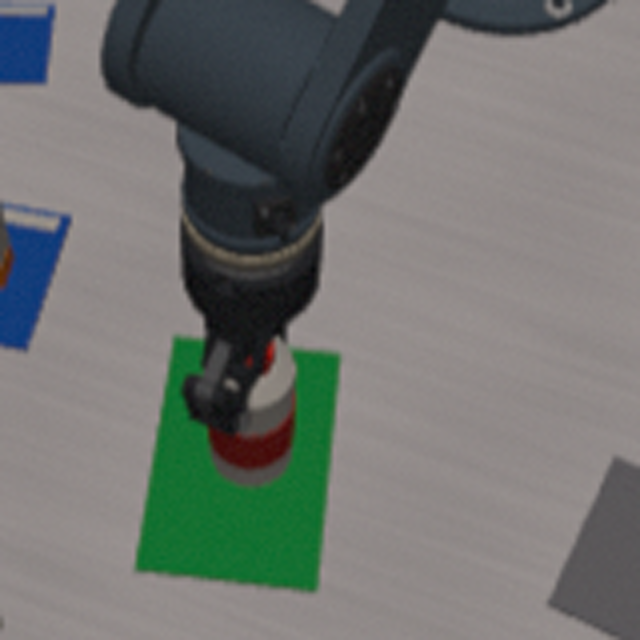

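The bottle hangs over the green mat's middle, base at crop (250,470). I make a small lateral trim and touch down gently.

Emit:
servo_tool(
  motion=[
    [-2, 1, 2, -0.004, 0, 0.006, -0.2],
    [-2, 1, 2, 0, 0, 0.006, -0.2],
    [-1, 0, 0, 0, 0, 0, -0.2],
    [0, 0, 0, 0, 0, 0, -0.2],
  ],
)

```text
t: 29.2
tcp_pos: [0.5381, -0.0234, 0.0944]
tool_rot: [0.719, 0.695, 0.001, 0.0]
force: [-0.2, 0.1, -2.6]
finger_gap: 0.634
```

```bash
python3 - <<'E'
from h import *
plan(np.array([.5365,-.0215,.093]),down(-2),1)
E
```

```text
t 29.20 p0 [ 0.5381 -0.0234  0.0944] tot rot deg 0.2 dist mm 2.9 q [-0.25  0.62  1.77  0.    0.76 -0.22] F [-0.2  0.1 -2.6] gap 0.634
[1.9, -1.7, 1.4] [0.002, -0.001, 0.002]
```

Emit:
servo_tool(
  motion=[
    [1, -1.5, 1.5, 0.002, -0.001, 0, -0.2],
    [0.5, -0.5, 1, 0, 0, 0, -0.2],
  ],
)

```text
t: 29.37
tcp_pos: [0.5371, -0.0225, 0.0929]
tool_rot: [0.719, 0.695, 0.0, 0.001]
force: [-2.1, 0.4, 5.7]
finger_gap: 0.637
```

Gentle contact: Fz went from -2.6 to +5.7 N with the tool vertical, as expected at z=0.093. I release.

Emit:
servo_tool(
  motion=[
    [0, 0, 0, 0, 0, 0, 0.4],
    [0, 0, 0, 0, 0, 0, 0.6],
    [0, 0, 0, 0, 0, 0, 1],
    [0, 0, 0, 0, 0, 0, 1],
    [0, 0, -2, 0, 0, 0, 1],
  ],
  grip_force=20,
)

```text
t: 29.78
tcp_pos: [0.538, -0.0225, 0.0964]
tool_rot: [0.719, 0.695, 0.001, 0.003]
force: [0.5, 0.5, 1.7]
finger_gap: 0.998
```

```bash
python3 - <<'E'
from h import *
plan(np.array([.5365,-.0225,.22]),down(-2),8)
E
```

```text
t 29.78 p0 [ 0.538  -0.0225  0.0964] tot rot deg 0.3 dist mm 123.6 q [-0.25  0.61  1.77 -0.    0.75 -0.22] F [0.5 0.5 1.7] gap 0.998
[-0.0, -0.1, -15.5] [0.001, 0.0, 0.0]
[-0.0, -0.1, -15.5] [0.001, 0.0, 0.0]
[-0.0, -0.1, -15.5] [0.001, 0.0, 0.0]
[-0.0, -0.1, -15.5] [0.001, 0.0, 0.0]
[-0.0, -0.1, -15.5] [0.001, 0.0, 0.0]
[-0.0, -0.2, -15.5] [0.001, 0.0, 0.0]
[-0.0, -0.2, -15.5] [0.001, 0.0, 0.0]
[-0.0, -0.2, -15.5] [0.001, 0.0, 0.0]
```

Emit:
servo_tool(
  motion=[
    [0, 0, -8, 0, 0, 0, 1],
    [0, 0, -14, 0, 0, 0, 1],
    [0, 0, -18, 0, 0, 0, 1],
    [0, 0, -20, 0, 0, 0, 1],
    [0, 0, -20, 0, 0, 0, 1],
    [0, 0, -20, 0, 0, 0, 1],
    [20, 0, -20, 0, 0, 0, 1],
    [30, 0, -10, 0, 0, 0, 1],
    [30, 0, 0, 0, 0, 0, 1],
    [30, 0, 0, 0, 0, 0, 1],
    [20, 0, 0, 0, 0, 0, 1],
    [0, 0, 0, 0, 0, 0, 1],
  ],
)

```text
t: 30.78
tcp_pos: [0.5443, 0.1111, 0.2419]
tool_rot: [0.721, 0.693, 0.006, 0.006]
force: [-0.4, 0.3, -0.7]
finger_gap: 1.001
```

```bash
python3 - <<'E'
from h import *
from station import manip
x=manip.sense();print(x["t"],x["tcp_pos"],x["force"])
S_={}
for n in("scene","top"):
    s=manip.snapshot(n);S_[n]=s;save(s,n+"17");pickle.dump(s,open(f"pics/{n}17.pkl","wb"))
    H=hsv(s);h,S,v=[H[...,i].astype(int) for i in range(3)]
    for c in blobs(((h<5)|(h>174))&(S>180)&(v>80),20): print(n,"red",c.reshape(-1,2).mean(0).round(),rect(s,c,.147))
    for c in blobs((h>50)&(h<80)&(S>120)&(v>40))[:1]: print("green",rect(s,c,.003))
save(S_["scene"],"c17",(160,90,310,250),4);save(S_["top"],"d17",(200,130,400,260),4)
E
```

```text
30.7833 [0.54431457 0.11108594 0.24193839] [-0.42188009  0.29985555 -0.6789454 ]
scene red [184. 256.] [ 758.4 -107.6   21.8   47.    81.8]
scene red [261. 187.] [536.4 -20.2  27.7  26.2  22.3]
scene red [154. 105.] [ 405.9 -391.6   33.4   26.1   22.1]
green [536.4 -20.9 176.8 117.5  15.2]
top red [18. 70.] [814.1 612.2 125.9 107.   11.1]
top red [283. 118.] [ 681.5 -138.    20.4   47.9   81.7]
top red [379. 221.] [ 395.1 -396.8   27.    27.6    0.7]
top red [241. 170.] [531.8 -23.9  25.2  21.9   0.9]
green [534.7 -23.4 176.3 115.8  15.1]
```

View pics/scene17.png

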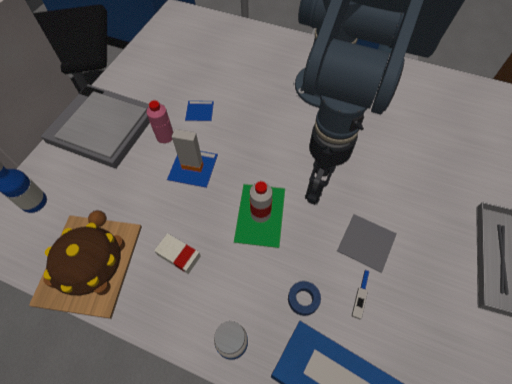

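View pics/c17.png

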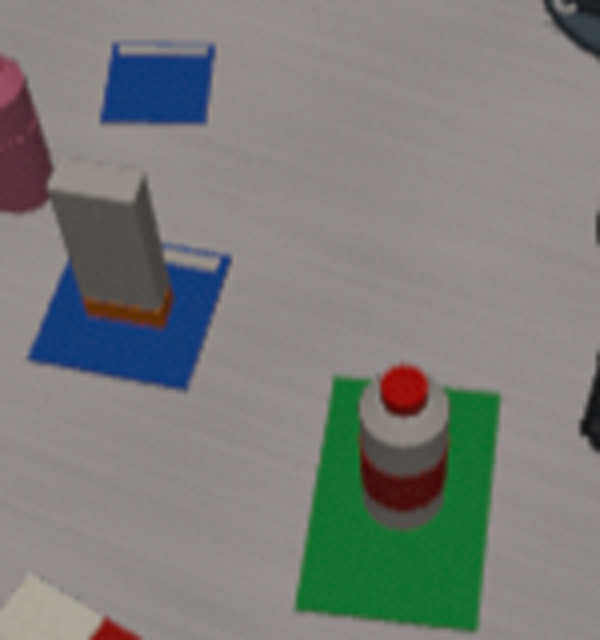

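View pics/d17.png

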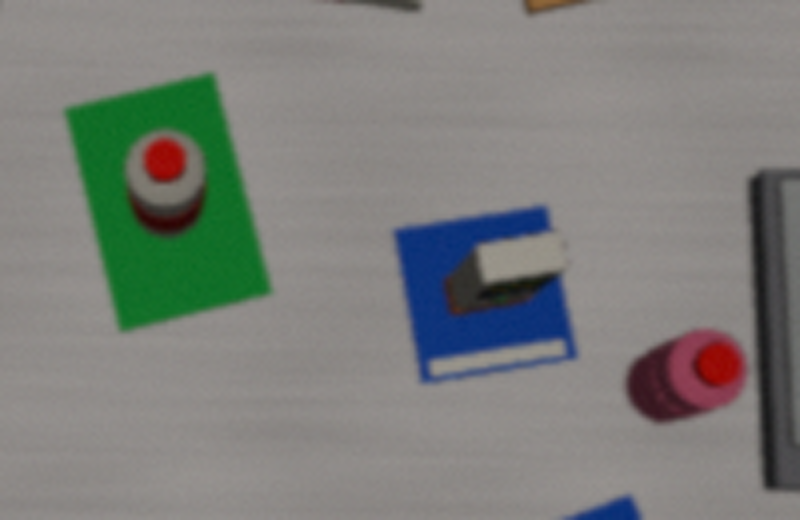

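```bash
python3 - <<'E'
from h import *
s=pickle.load(open("pics/top17.pkl","rb"))
print([cast(s,(200+u/4,130+v/4),.153).round(4) for u,v in((522,258),(478,243),(560,231),(568,271),(484,285))])
from station import manip
print(manip.sign_off())
E
```

```text
[array([ 0.4646, -0.2664,  0.153 ]), array([ 0.4745, -0.2369,  0.153 ]), array([ 0.4835, -0.2927,  0.153 ]), array([ 0.4561, -0.2973,  0.153 ]), array([ 0.4458, -0.2404,  0.153 ])]
the job is handed in; nothing more can be done
None
```

The swap is done and handed in at about 31 s of the 72 s allowed. I put the bottle aside on the grey mat and stood the monitor on its orange foot on the blue mat. Then I moved the bottle to the green mat and backed the arm away, gripper open and touching nothing.

**Last checks**
- **Monitor:** it stands upright by itself. Its foot measured (0.468, -0.262) and its top face (0.465, -0.266), against the blue mat centre at (0.467, -0.265), so it is within about 3 mm. The screen faces the white-stripe side, with yaw within about 2° of the mat's 10°.
- **Bottle:** it stands within about 3 mm of the green mat's centre in both the scene and top views.
- **Other things:** the pink bottle, carton, tape, thermometer and small blue mat look unmoved in the final pictures.

**What disagreed or went less well**
- My first estimate of the monitor's position along its length was about 7 mm off. The close wrist picture corrected it before the grasp.
- The first touchdown of the bottle on the grey mat was firmer than I wanted, about 40 N at the wrist through the held bottle. The later touchdowns were about 6 N.

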